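# Set a straightedge against two studs and weigh it down

### The job

Reach in under the low shelf, take the straightedge by its upright grip and slide it out along the worktop towards you until its near edge rests against both steel studs at once. Then set the biggest of the three weights gently upright on the flat of the straightedge to hold it there. Do not bump the shelf, and leave the two smaller weights where they stand.

Things in the scene. Friction and masses are not known exactly. Their poses are not given: they have to be found in the camera images.
- straightedge_grip (a point): Centre of the straightedge's upright grip: a grey block fixed across the middle of the bar, 16 mm thick along y, 40 mm along x, rising from the bar (8 mm) to 60 mm above the worktop. This point is 34 mm above the worktop. x points away from the robot, across the bar, y to the left along it. The bar's near edge is at x = -20 mm, its ends at y = +-170 mm from here.
- straightedge: Aluminium flat bar 340 mm long (y), 40 mm wide (x), 8 mm thick, about 0.4 kg, free, with black ruled ticks along its near (-x) edge; lies flat on the worktop, at first under the shelf and about parallel to its front. Origin at the centre of the bar's underside, same axes as straightedge_grip.
- shelf: Fixed low bridge shelf, white board on two end panels, small things on top. 160 mm deep (x), 460 mm wide (y); board 12 mm thick, underside 165 mm above the worktop. Origin on the worktop below its centre; front edge at x = -80 mm. The straightedge's grip starts about 25 mm behind that edge, so the gripper must lean in under the board, some 43 degrees from vertical.
- stud_left_top (a point): Centre of the top face of the left (+y) stud: a plain steel cylinder 16 mm in diameter and 14 mm tall, fixed on the worktop between the shelf and the robot.
- stud_right_top (a point): The same for the right (-y) stud, equal to the left one; the two are 140 to 260 mm apart, roughly left and right of one another, not quite square to the robot.
- weight_200g_mid (a point): Biggest calibration weight, upright round metal body 29 mm in diameter with a neck and a round knob 18 mm in diameter on top, 50 mm tall in all; free, upright on the worktop to the right; the three weights stand in any order. Brass-coloured, 0.2 kg. This point is its centre, 25 mm above its foot; the knob takes up the top 10 mm.
- weight_200g: The biggest weight; origin at the centre of its foot, z up.
- weight_100g_mid (a point): Middle-sized calibration weight, upright round metal body 23 mm in diameter with a neck and a round knob 14 mm in diameter on top, 44 mm tall in all; free, upright on the worktop to the right; the three weights stand in any order. This point is its centre, 22 mm above its foot.
- weight_50g_mid (a point): Smallest calibration weight, upright round metal body 18 mm in diameter with a neck and a round knob 12 mm in diameter on top, 38 mm tall in all; free, upright on the worktop to the right; the three weights stand in any order. This point is its centre, 19 mm above its foot.
Mind the look-alikes: they are no part of the job. What is shaped like the weight_200g but black, blue or turquoise is not meant.

How it is judged:
By the outcome, as a careful person would: the job done as asked, in the order asked, and still so for the second after the job is handed in, with the robot touching nothing.
It also fails if it takes over 54 s, if anything falls off the work surface, if the arm or the gripper's body presses on something with over 40 N, if the wrist force passes 120 N, or if a joint passes its speed limit or range.

### The arm

A 6-joint arm with a two-finger parallel gripper is mounted at the origin on a cart in front of the work surface, level with it; the furniture and walls round the work are solid. World frame = base frame: x ahead of the robot, y to its left, z up, the work surface at z = 0. Lengths are in m, angles in degrees, forces in N, time in s.
With the tool pointing down it reaches from about 0.4 to 0.825 m from the base axis. Payload 7 kg.
Tool frame: the origin (TCP) lies between the finger pads; the fingertips stand 22 mm ahead of it and the grasp point (between the pads) lies 3 mm ahead of it; z points along the fingers, y is the direction in which the jaws open and shut (so a half turn about z gives the same grasp; the last joint's range is limited). The gripper opens to 88 mm and grips with 3 to 60 N. Pads are 19 mm wide; open, the fingers measure 130 mm over their backs; the gripper's body (78 mm by 193 mm) begins 47 mm behind the grasp point.
Start: joints at [87.267, 20.546, 0.682, 0, -70.136, -16.507], TCP at [0.222, 0.637, 0.249] pointing down, gripper open.
Joint ranges: [-176.03, 176.03], [-82.01, 121.73], [-58.28, 71.71], [-173.87, 95.51], [-174.79, -0.11], [-173.66, 173.66]. Speed limits (degrees/s): [136.94, 136.94, 172.46, 180, 180, 180].

### API

Orientations are given as [roll, pitch, yaw] about the fixed x, y, z axes, in that order (R = Rz(yaw) Ry(pitch) Rx(roll)).
In Python, from plant import telemetry, cams, r gives the robot as it stands.
- The arm moves only by the tool carry_out, never from a script. Its argument "commands" is one flat list of numbers, 5 for each row, row after row: the shift along the world's x, y, z as a fraction of full scale, then the turn about the world's z as a fraction of full scale, then the gripper's target within -1 to 1 (shut at 1, half-way at 0, fully open at -1). In form: [x, y, z, turn, claw, x, y, z, turn, claw, ...]. A call has 1 to 8 rows; each row shifts and turns the commanded pose from where the row before left it; what a row does not reach is not made up. Full scale, the value 1, is 0.04 m for a shift and 4 degrees for a turn. A row lasts 1/10 s, in which the tool goes at most 50 mm and 8.59 degrees, less where a joint would pass 70% of its speed; a pose out of reach is approached as far as the arm can. A call with a number of a shift or a turn outside -1 to 1 is refused whole. A call with a gripper value outside its range is refused whole. The fingers move at their own pace and stop on an object; "grip_force" is the grip in N (left out, the last holds). Time passes only in rows, so rows that do not move let the fingers close. It gives the time, the measured TCP pose, the force and the opening at its end, in the units of the state.
- telemetry.get_state(): the state, without advancing time (a new reading comes with each control period).
- cams.capture(name): name is "scene" or "side" or "wrist"; returns a dict with "frame" (480x640x3 uint8, red, green, blue), "camera_matrix" (3x3 intrinsics, pixels), "k1" (the pictures are not rectified: a ray, as slopes to the right and down, at radius r is drawn at 1 + k1 r^2 times it, then the intrinsics apply), "camera_from_world" (4x4, takes a point from world to camera coordinates); the wrist camera has in their place "mount" (4x4, takes a point from camera to tool coordinates, whose origin is the TCP and whose axes are the flange's). Camera axes: x right, y down, z forward; pixel columns grow to the right and rows downward; lengths in m; the calibration is good to about 2 mm. A picture is of the moment at which its call begins: read the wrist's pose just before it. There is no depth.
- r.close_job(): hands the job in, once; it reports no verdict.
The state is a dict: "time_s": time; "joints": joint angles; "qd": joint speeds; "joint_torque": joint torques, N m; "tcp_pos": TCP position; "eef_rot": TCP orientation; "contact_force": force on the tool from outside, world axes, zero at the start; "moment": the same for the moment, N m; "gripper_width": finger opening in m.
Only numpy, scipy, OpenCV 4.12 (cv2) and the standard library are available. Lean on these libraries where they do the work, as an engineer would, in place of code of your own. Each camera call takes 0.05 s, during which the arm holds its last target. There are 200 camera calls.

## Working session

There is one attempt and no reset: what is moved stays moved. The work goes in short steps, Python scripts to look and compute and a tool call to move; the robot and the scene stay as the last step left them, time stands still between calls to the robot, and variables do not carry over. Pictures are saved under pics/ and viewed, about 8 in all and at most 12, crops included, and the job is handed in when it is done.

Besides the shell and the picture viewer there is one more tool, called after "Emit:" as name(argument=value, ...) on one line, values as JSON. carry_out: Moves the arm, as the interface text tells. Shift numbers are shares of 0.04 m and turn numbers shares of 4 degrees, none past 1 either way. Its arguments: {"type":"object","properties":{"commands":{"type":"array"},"grip_force":{"type":"number"}},"required":["commands"]}

```bash
ls; mkdir -p pics; python3 - <<'E'
from plant import telemetry,cams,r
import cv2,numpy as np
print(telemetry.get_state()); print([x for x in dir(r) if x[0]!='_'],[x for x in dir(telemetry) if x[0]!='_'])
ims={}
for n in("scene","side","wrist"):
    c=cams.capture(n); cv2.imwrite(f"pics/{n}0.png",c["frame"][:,:,::-1]); np.save(f"pics/{n}0.npy",c,allow_pickle=True)
    print(n,{k:np.round(v,4).tolist() for k,v in c.items() if k!="frame"})
E
```

```text
pics
{'time_s': 0.0, 'joints': array([ 8.72657737e+01,  2.05881727e+01,  6.33134132e-01, -2.10689290e-02,
       -7.01363780e+01, -1.65051117e+01]), 'qd': array([-0.08991209,  0.06342011,  0.02533311, -0.00710484, -0.01026317,
        0.02859213]), 'joint_torque': array([-3.15200650e-04, -5.82704079e+01,  2.93067098e+01,  6.99781626e+00,
        6.93427603e-03, -1.61124613e-04]), 'tcp_pos': array([0.22230947, 0.6368455 , 0.24765165]), 'eef_rot': array([ 1.79906723e+02, -6.98394315e-03, -1.92465070e+01]), 'contact_force': array([-0.16107728,  0.08511185, -1.04036221]), 'moment': array([0.00897595, 0.03074498, 0.05339992]), 'gripper_width': 0.08749093489872237}
['Unreachable', 'close_job'] ['get_state']
scene {'camera_matrix': [[601.1243, 0.0, 315.9866], [0.0, 601.1243, 229.9403], [0.0, 0.0, 1.0]], 'k1': -0.1896, 'camera_from_world': [[0.8781, -0.4781, -0.0168, -0.6214], [-0.3103, -0.5426, -0.7806, 0.1051], [0.3641, 0.6907, -0.6248, 0.9318], [0.0, 0.0, 0.0, 1.0]]}
side {'camera_matrix': [[468.8068, 0.0, 313.3306], [0.0, 468.8068, 232.1918], [0.0, 0.0, 1.0]], 'k1': -0.0334, 'camera_from_world': [[-0.8355, -0.5492, 0.0163, 0.3538], [-0.3515, 0.5115, -0.7841, 0.3568], [0.4223, -0.6608, -0.6204, 0.512], [0.0, 0.0, 0.0, 1.0]]}
wrist {'camera_matrix': [[355.7932, 0.0, 313.5854], [0.0, 355.7932, 242.0765], [0.0, 0.0, 1.0]], 'k1': -0.031, 'mount': [[0.0003, -0.961, -0.2765, 0.0744], [1.0, 0.0002, 0.0004, -0.0014], [-0.0003, -0.2765, 0.961, -0.1352], [0.0, 0.0, 0.0, 1.0]]}
```

View pics/scene0.png

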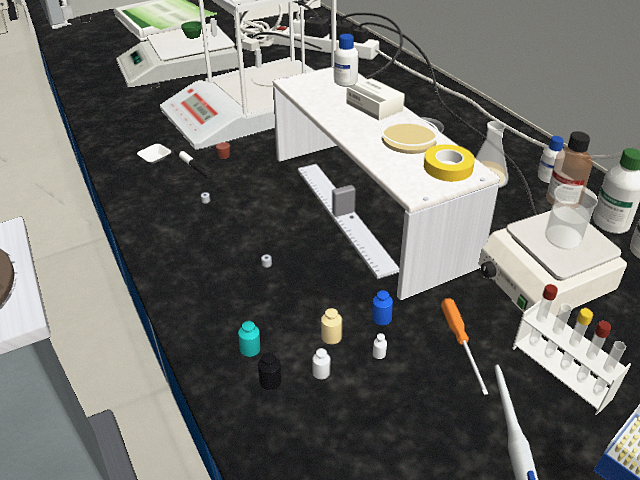

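View pics/side0.png

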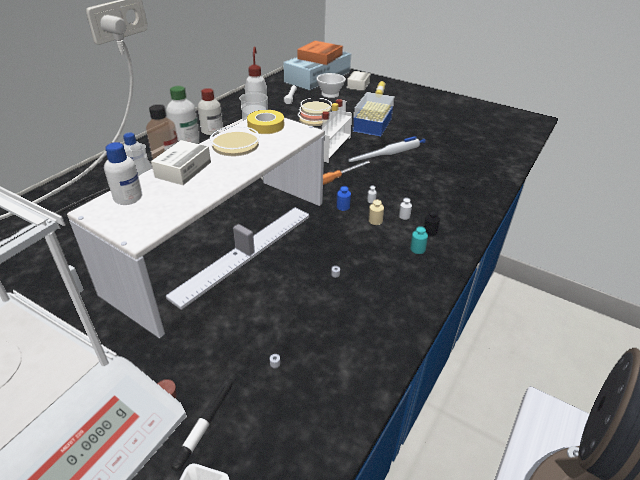

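```bash
cat > h.py <<'E'
import numpy as np,cv2
def rays(c,px):
    px=np.asarray(px,float).reshape(-1,1,2)
    n=cv2.undistortPoints(px,c["camera_matrix"],np.array([c["k1"],0,0,0.]))[:,0]
    T=c["camera_from_world"]; R=T[:3,:3]; o=-R.T@T[:3,3]
    return o,np.c_[n,np.ones(len(n))]@R
def plane(c,px,z):
    o,d=rays(c,px); return (o+d*((z-o[2])/d[:,2])[:,None])[:,:2]
def tri(cs,pxs):
    A=np.zeros((3,3));b=np.zeros(3)
    for c,p in zip(cs,pxs):
        o,d=rays(c,p);d=d[0]/np.linalg.norm(d[0]);M=np.eye(3)-np.outer(d,d);A+=M;b+=M@o
    return np.linalg.solve(A,b)
def proj(c,P):
    T=c["camera_from_world"];return cv2.projectPoints(np.asarray(P,float).reshape(-1,1,3),cv2.Rodrigues(T[:3,:3])[0],T[:3,3],c["camera_matrix"],np.array([c["k1"],0,0,0.]))[0][:,0]
def blob(mask,p,rad=25):
    n,l,s,ce=cv2.connectedComponentsWithStats(mask.astype(np.uint8))
    i=min((k for k in range(1,n) if s[k,4]>15),key=lambda k:np.hypot(*(ce[k]-p)));return l==i,ce[i],s[i]
E
python3 - <<'E'
from h import *
S,D=[np.load(f"pics/{n}0.npy",allow_pickle=True).item() for n in("scene","side")]
for nm,c,pts,bar in(("scene",S,dict(studL=(205,197),studR=(266,260),brass=(331,327),blue=(382,308),turq=(249,338),black=(269,372),w1=(320,363),w2=(380,346)),(320,210)),
  ("side",D,dict(studL=(275,361),studR=(336,271),brass=(376,212),blue=(344,198),turq=(419,240),black=(432,224),w1=(405,209),w2=(372,194)),(200,280))):
    f=c["frame"].astype(int);hsv=cv2.cvtColor(c["frame"],cv2.COLOR_RGB2HSV)
    m=f.max(2)>85
    for k,p in pts.items():
        mm=hsv[:,:,2]<28 if k=="black" else m
        if k=="black": print(nm,k,plane(c,[p],.02).round(4));continue
        b,ce,s=blob(mm,p); z=.007 if "stud" in k else .022
        print(nm,k,ce.round(1),s[4],s[2:4],plane(c,[ce],z)[0].round(4))
    wh=(f.min(2)>125)
    b,ce,s=blob(wh,bar); cn=max(cv2.findContours(b.astype(np.uint8),0,1)[0],key=len)[:,0]
    q=plane(c,cn,.008).astype(np.float32);rc=cv2.minAreaRect(q)
    print(nm,"bar",s,rc,cv2.boxPoints(rc).round(4).tolist())
for n,z,a,b in (("panel bottoms",0,[(278,160),(401,298)],[(162,336),(322,205)]),):
    print(n,plane(S,a,z),plane(D,b,z))
print("boardtop front",plane(S,[(275,82),(405,210)],.177),plane(D,[(142,250),(325,128)],.177))
vis=[]
for c,x,y in((S,170,150),(D,160,190)): vis.append(cv2.resize(c["frame"][y:y+200,x:x+240],None,fx=1.65,fy=1.65,interpolation=cv2.INTER_CUBIC))
cv2.imwrite("pics/crop1.png",np.hstack(vis)[:,:,::-1])
E
```

```text
scene studL [205.2 197.3] 89 [ 9 12] [0.4827 0.0202]
scene studR [266.4 260.3] 118 [11 14] [ 0.5081 -0.198 ]
scene brass [331.3 326.2] 656 [22 36] [ 0.5222 -0.3863]
scene blue [382.3 307.8] 596 [20 35] [ 0.6043 -0.3918]
scene turq [249.1 338.8] 633 [22 36] [ 0.4115 -0.3511]
scene black [[ 0.4115 -0.4153]]
scene w1 [321.1 363.9] 476 [19 32] [ 0.4773 -0.4381]
scene w2 [379.6 346.4] 290 [14 26] [ 0.5612 -0.451 ]
scene bar [ 298  164  102  115 2542] ((0.6949636936187744, -0.1546943187713623), (0.34836819767951965, 0.07330949604511261), 84.10710144042969) [[0.6406000256538391, -0.32420000433921814], [0.7135000228881836, -0.33169999718666077], [0.7493000030517578, 0.014800000004470348], [0.6764000058174133, 0.022299999371170998]]
side studL [274.4 360.3] 134 [11 14] [0.4812 0.0183]
side studR [335.1 270.9] 97 [10 13] [ 0.5076 -0.2002]
side brass [374.6 207. ] 458 [17 40] [ 0.5329 -0.4014]
side blue [343.2 198.3] 293 [14 25] [ 0.6042 -0.3917]
side turq [418.8 240. ] 368 [17 28] [ 0.4111 -0.3518]
side black [[ 0.4102 -0.4175]]
side w1 [405.1 208.6] 224 [13 23] [ 0.4772 -0.4331]
side w2 [374.6 207. ] 458 [17 40] [ 0.5329 -0.4014]
side bar [ 166  207  143  102 2464] ((0.6769256591796875, -0.1490871161222458), (0.3435470759868622, 0.046445440500974655), 84.59297180175781) [[0.6376000046730042, -0.31790000200271606], [0.683899998664856, -0.322299987077713], [0.7161999940872192, 0.019700000062584877], [0.6700000166893005, 0.02410000003874302]]
panel bottoms [[ 0.66215131  0.07915584]
 [ 0.65331459 -0.37162381]] [[ 0.65966571  0.07748613]
 [ 0.6447302  -0.37127647]]
boardtop front [[ 0.66225554  0.07086501]
 [ 0.63956966 -0.37798908]] [[ 0.65696676  0.07235593]
 [ 0.65138645 -0.38374317]]
```

View pics/crop1.png

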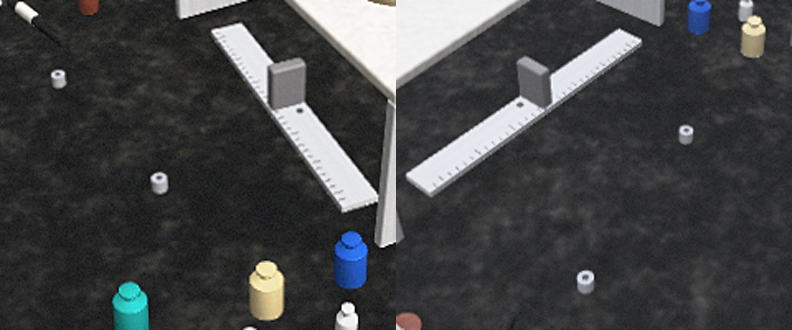

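The scene view shows the grip at about (343,200), the studs at (205,197) and (266,260), and the brass weight at (331,327). The side view agrees on these. The crop shows the bar yawed about -5°. I'll lift first, then swing the arm in front of the shelf.

Emit:
carry_out(commands=[0,0,1,0,-1,0,0,1,0,-1,0,0,1,0,-1,0,0,1,0,-1,0,-0.6,1,0,-1,0.4,-1,0,0,-1,0.4,-1,0,0,-1,0.4,-1,0,0,-1])

```text
time_s: 0.95
tcp_pos: [0.2706, 0.4918, 0.4484]
eef_rot: [180.0, 0.0, -19.2]
contact_force: [0.6, -0.1, 0.2]
gripper_width: 0.0878
```

Emit:
carry_out(commands=[0.4,-1,0,0,-1,0.4,-1,0,0,-1,0.4,-1,0,0,-1,0.4,-1,0,0,-1,0.4,-1,0,0,-1,0.4,-1,0,0,-1,0.4,-1,0,0,-1,0.4,-1,0,0,-1])

```text
time_s: 1.75
tcp_pos: [0.3984, 0.1714, 0.4487]
eef_rot: [-180.0, -0.0, -19.2]
contact_force: [1.6, 0.6, 0.4]
gripper_width: 0.0874
```

Emit:
carry_out(commands=[0.4,-1,0,0,-1,0.4,-1,0,0,-1,0.4,-1,0,0,-1,0.4,-1,0,0,-1,0.4,-1,0,0,-1,0.4,-1,0,0,-1,0.4,-1,0,0,-1,0,0,0,0,-1])

```text
time_s: 2.55
tcp_pos: [0.5113, -0.1105, 0.4471]
eef_rot: [179.9, 0.1, -19.5]
contact_force: [-0.3, -0.1, -0.6]
gripper_width: 0.0877
```

```bash
python3 - <<'E'
from h import *
from plant import telemetry
s=telemetry.get_state();print(s["time_s"],s["joints"].round(1),s["tcp_pos"].round(4),s["eef_rot"].round(2))
S,D=[np.load(f"pics/{n}0.npy",allow_pickle=True).item() for n in("scene","side")]
ce=[]
for c,p in((S,(343,200)),(D,(243,239))):
    f=c["frame"].astype(int);g=c["frame"]
    v=f.mean(2);m=(v>55)&(v<135);w=np.zeros_like(m);w[p[1]-22:p[1]+22,p[0]-16:p[0]+16]=1
    b,e,st=blob(cv2.morphologyEx((m&w).astype(np.uint8),cv2.MORPH_OPEN,np.ones((5,5))),p);print(e,st);ce.append(e)
P=tri((S,D),ce);print("grip",P,[proj(c,P) for c in(S,D)],[plane(c,[e],.034) for c,e in zip((S,D),ce)])
E
```

```text
2.55 [  9.3   2.3   2.7   0.  -90.6  61.2] [ 0.5113 -0.1105  0.4471] [ 1.7989e+02  1.4000e-01 -1.9510e+01]
[344.26931567 202.97792494] [334 191  22  25 453]
[243.62599469 242.14058355] [234 230  20  25 377]
grip [ 0.68161904 -0.15115896  0.0282731 ] [array([[343.75652505, 203.56700121]]), array([[243.12547518, 241.60599774]])] [array([[ 0.6792341 , -0.15680988]]), array([[ 0.67499585, -0.14538594]])]
```

Emit:
carry_out(commands=[1,0,0,0,-1,1,0,0,0,-1,1,0,0,0,-1,1,0,0,0,-1,1,0,0,0,-1,1,0,0,0,-1,1,0,0,0,-1,1,0,0,0,-1])

```text
time_s: 3.35
tcp_pos: [0.8315, -0.1062, 0.4486]
eef_rot: [-180.0, -0.0, -19.2]
contact_force: [0.9, -0.4, 1.5]
gripper_width: 0.0874
```

Emit:
carry_out(commands=[1,0,0,0,-1,1,0,0,0,-1,0,0,0,0,-1])

```text
time_s: 3.65
tcp_pos: [0.8894, -0.1029, 0.4252]
eef_rot: [179.8, 0.1, -19.1]
contact_force: [1.2, 0.4, -3.7]
gripper_width: 0.0876
```

Emit:
carry_out(commands=[0.6,0,1,0,-1,0.6,0,1,0,-1,0.6,0,1,0,-1,0.6,0,1,0,-1,0,0,0,0,-1])

```text
time_s: 4.15
tcp_pos: [0.8738, -0.0925, 0.5268]
eef_rot: [-179.0, -8.3, -19.3]
contact_force: [-0.5, -0.2, -0.0]
gripper_width: 0.0878
```

Pushing against the reach limit tilts the tool outward. Next I'll check whether that lean stays once the arm is back inside its reach.

Emit:
carry_out(commands=[-1,0,0,0,-1,-1,0,0,0,-1,0,0,0,0,-1])

```text
time_s: 4.45
tcp_pos: [0.8013, -0.0932, 0.5215]
eef_rot: [-179.2, -7.7, -19.3]
contact_force: [-0.2, 0.8, 2.1]
gripper_width: 0.0875
```

Emit:
carry_out(commands=[1,0,0.4,1,-1,1,0,0.4,1,-1,1,0,0.4,1,-1,1,0,0.4,0.5,-1,1,0,0.4,0,-1,1,0,0.4,0,-1,1,0,0.4,0,-1,1,0,0.4,0,-1])

```text
time_s: 5.25
tcp_pos: [0.9592, -0.0758, 0.5174]
eef_rot: [-180.0, -18.7, -6.4]
contact_force: [-0.2, 0.3, 0.2]
gripper_width: 0.0878
```

Emit:
carry_out(commands=[0.5,0,1,0,-1,0.5,0,1,0,-1,0.5,0,1,0,-1,0.5,0,1,0,-1,0.5,0,1,0,-1,0.5,0,1,0,-1,0.5,0,1,0,-1,0.5,0,1,0,-1])

```text
time_s: 6.05
tcp_pos: [0.9367, -0.0607, 0.672]
eef_rot: [178.9, -32.6, -6.3]
contact_force: [-0.4, 0.1, -0.3]
gripper_width: 0.0876
```

Emit:
carry_out(commands=[0.6,0,0.8,0,-1,0.6,0,0.8,0,-1,0.6,0,0.8,0,-1,0.6,0,0.8,0,-1,0.6,0,0.8,0,-1,0.6,0,0.8,0,-1,0,0,0,0,-1])

```text
time_s: 6.75
tcp_pos: [0.9615, -0.0525, 0.736]
eef_rot: [178.1, -42.6, -5.9]
contact_force: [-0.1, -0.1, -0.2]
gripper_width: 0.0878
```

```bash
python3 - <<'E'
from h import *
from plant import telemetry,r
s=telemetry.get_state();print(s["time_s"],s["joints"].round(2),s["tcp_pos"].round(4),s["eef_rot"].round(2))
E
```

```text
6.75 [ 13.6   35.86  71.7   14.98 -85.58  74.06] [ 0.9615 -0.0525  0.736 ] [178.09 -42.59  -5.94]
```

Emit:
carry_out(commands=[-1,-0.2,-0.4,0.45,-1,-1,-0.2,-0.4,0,-1,-1,-0.2,-0.4,0,-1,-1,-0.2,-0.4,0,-1,-1,-0.2,-0.4,0,-1,-1,-0.2,-0.4,0,-1,-1,-0.2,-0.4,0,-1,-1,-0.2,-0.4,0,-1])

```text
time_s: 7.55
tcp_pos: [0.6693, -0.1117, 0.6209]
eef_rot: [178.0, -42.5, -4.9]
contact_force: [1.0, 0.3, 1.1]
gripper_width: 0.0879
```

Emit:
carry_out(commands=[-1,-0.2,-0.4,0,-1,-0.5,-0.2,-1,0,-1,0,0,-1,0,-1,0,0,-1,0,-1,0,0,-1,0,-1,0,0,-1,0,-1,0,0,-1,0,-1,0,0,0,0,-1])

```text
time_s: 8.35
tcp_pos: [0.607, -0.1285, 0.3566]
eef_rot: [177.8, -41.7, -4.8]
contact_force: [-0.7, 0.0, -0.4]
gripper_width: 0.0879
```

```bash
python3 - <<'E'
from h import *
from plant import telemetry,cams
s=telemetry.get_state();print(s["time_s"],s["joints"].round(2),s["tcp_pos"].round(4),s["eef_rot"].round(2))
E
```

```text
8.35 [  8.55  -8.94 -44.43  38.96 -17.74  42.26] [ 0.607  -0.1285  0.3566] [177.78 -41.72  -4.83]
```

Emit:
carry_out(commands=[-0.2,0,-1,0,-1,0,0,-1,0,-1,0,0,-1,0,-1,0,0,-0.5,0,-1,0,0,0,0,-1])

```text
time_s: 8.85
tcp_pos: [0.6116, -0.1458, 0.3039]
eef_rot: [177.4, -41.2, -5.1]
contact_force: [-0.7, -0.2, 0.3]
gripper_width: 0.0876
```

```bash
python3 - <<'E'
from h import *
from plant import telemetry,cams
s=telemetry.get_state();print(s["time_s"],s["joints"].round(2),s["tcp_pos"].round(4),s["eef_rot"].round(2))
ims=[]
for n in("scene","side","wrist"):
    c=cams.capture(n);np.save(f"pics/{n}1.npy",c,allow_pickle=True);ims.append(c["frame"])
a=[cv2.resize(i,(400,300),interpolation=cv2.INTER_AREA) for i in ims];a.append(0*a[0])
cv2.imwrite("pics/m1.png",np.vstack([np.hstack(a[:2]),np.hstack(a[2:])])[:,:,::-1])
E
```

```text
8.85 [ -8.47  -5.05 -53.73  74.25  -0.34  18.29] [ 0.6116 -0.1458  0.3039] [177.45 -41.16  -5.1 ]
```

View pics/m1.png

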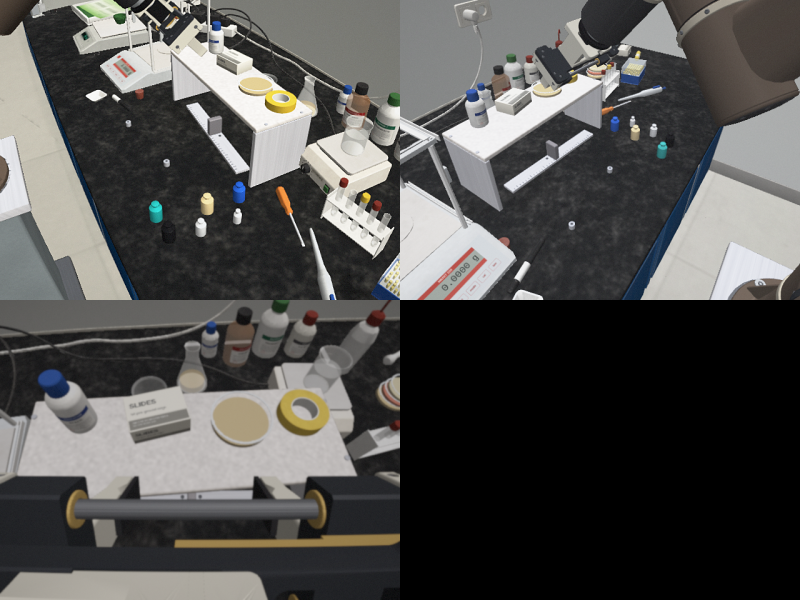

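```bash
cat > k.py <<'E'
import numpy as np
from scipy.optimize import least_squares
from scipy.spatial.transform import Rotation as Ro
data=[([87.267,20.546,.682,0,-70.136,-16.507],(.222,.637,.249),(180,0,-19.24)),
([9.3,2.3,2.7,0,-90.6,61.2],(.5113,-.1105,.4471),(179.9,.14,-19.5)),
([5.8,48.2,71.2,.2,-113.2,65.1],(.8894,-.1029,.4252),(179.76,.06,-19.15)),
([7.73,42.39,71.71,3.07,-111.43,64.36],(.8738,-.0925,.5268),(-178.98,-8.3,-19.3)),
([13.6,35.86,71.7,14.98,-85.58,74.06],(.9615,-.0525,.736),(178.09,-42.59,-5.94)),
([8.55,-8.94,-44.43,38.96,-17.74,42.26],(.607,-.1285,.3566),(177.78,-41.72,-4.83)),
([-8.47,-5.05,-53.73,74.25,-.34,18.29],(.6116,-.1458,.3039),(177.45,-41.16,-5.1))]
lo=np.array([-176.03,-82.01,-58.28,-173.87,-174.79,-.11]);
lo=np.array([-176.03,-82.01,-58.28,-173.87,-174.79,-173.66]);hi=np.array([176.03,121.73,71.71,95.51,-.11,173.66])
E=lambda a,x:Ro.from_euler(a,x,degrees=True)
R0=E('y',90)  # forearm frame: x along forearm
def fk(q,p,s4=1,s6=1,c6=0):
    a1,h,L1,a3,L2,T,d,d5=p
    j1,j2,j3,j4,j5,j6=q
    A=E('z',j1); F=A*E('y',j2-j3); W=F*E('x',s4*j4)*E('y',-j5); 
    pos=A.apply([a1,d,h])+ (A*E('y',j2)).apply([0,0,L1])+F.apply([L2,0,a3])+W.apply([T,0,d5])
    R=W*E('x',s6*j6+c6)*R0
    return pos,R
def pick():
    best=None
    for s4 in(1,-1):
      for s6 in(1,-1):
        for c6 in(0,90,180,270):
            f=lambda p:np.concatenate([np.r_[fk(q,p,s4,s6,c6)[0]-P,.3*(Ro.from_euler('xyz',e,degrees=True).inv()*fk(q,p,s4,s6,c6)[1]).as_rotvec()] for q,P,e in data])
            o=least_squares(f,[0,.3,.4,0,.4,.2,-.19,0])
            if best is None or o.cost<best[0]:best=(o.cost,o.x,(s4,s6,c6),np.abs(o.fun).reshape(-1,6).max(0))
    return best
E
cat > k2.py <<'E'
from k import *
c,p,s,res=pick()
def ik(P,rpy,seeds=None,n=25,w=.3):
    Rt=Ro.from_euler('xyz',rpy,degrees=True);rng=np.random.default_rng(0);best=None
    f=lambda q:(lambda r:np.r_[r[0]-P,w*(Rt.inv()*r[1]).as_rotvec()])(fk(q,p,*s))
    ss=list(seeds or [])+[rng.uniform(lo,hi) for _ in range(n)]
    out=[]
    for q0 in ss:
        o=least_squares(f,np.clip(q0,lo+.01,hi-.01),bounds=(lo,hi),x_scale=50,max_nfev=80)
        if o.cost<1e-7 and not any(np.abs(o.x-z).max()<2 for z in out): out.append(o.x)
    return out
if __name__=="__main__":
    print(c,p.round(4),s,res)
    for lean in(-38,-43,-48):
      for nm,P,yaws in(("grip",(.670,-.150,.038),(-10,-5,0,5)),("mid",(.6,-.12,.04),(-5,0,5)),("end",(.52,-.095,.038),(0,7))):
        for y in yaws:
            for q in ik(P,(180,lean,y)): print(lean,nm,y,q.round(1))
E
timeout 400 python3 k2.py
```

```text
0.006667866201186669 [-0.0023  0.2654  0.568   0.072   0.3821  0.4483 -0.1796  0.0975] (-1, -1, 270) [6.09815809e-02 3.20733253e-02 3.78689319e-02 5.81259783e-05
 2.29877232e-04 1.49262946e-04]
-38 grip 5 [   2.3   26.2  -40.8 -173.7  -15.1  -94. ]
```

```bash
cat > fit.py <<'E'
from k import *
s=(-1,-1,270)
def frames(q):
    j1,j2,j3,j4,j5,j6=q
    A=E('z',j1);U=A*E('y',j2);F=A*E('y',j2-j3);G=F*E('x',-j4);W=G*E('y',-j5);return A,U,F,G,W
cols={"Ax":(0,0),"Ay":(0,1),"Az":(0,2),"Uz":(1,2),"Fx":(2,0),"Fz":(2,2),"Gy":(3,1),"Gz":(3,2),"Wx":(4,0),"Wz":(4,2)}
def run(names):
    M=[];b=[]
    for q,P,e in data:
        f=frames(q);M.append(np.array([f[cols[n][0]].as_matrix()[:,cols[n][1]] for n in names]).T);b.append(P)
    M=np.vstack(M);b=np.hstack(b);x,_,rk,sv=np.linalg.lstsq(M,b,rcond=None)
    return x,rk,sv[-1],np.abs(M@x-b).max()
if __name__=="__main__":
    for n in (["Az","Uz","Fx","Gy","Wx"],["Az","Uz","Fx","Fz","Gy","Wx","Wz"],["Ax","Az","Uz","Fx","Fz","Gy","Wx"],list(cols)):
        x,rk,sv,r=run(n);print(dict(zip(n,x.round(4))),rk,round(sv,3),r.round(4))
E
python3 fit.py
```

```text
{'Az': np.float64(0.1986), 'Uz': np.float64(0.6019), 'Fx': np.float64(0.4635), 'Gy': np.float64(-0.1916), 'Wx': np.float64(0.3562)} 5 0.61 0.0005
{'Az': np.float64(0.1984), 'Uz': np.float64(0.6021), 'Fx': np.float64(0.4635), 'Fz': np.float64(0.0001), 'Gy': np.float64(-0.1916), 'Wx': np.float64(0.3561), 'Wz': np.float64(-0.0)} 7 0.345 0.0005
{'Ax': np.float64(0.0002), 'Az': np.float64(0.1986), 'Uz': np.float64(0.6018), 'Fx': np.float64(0.4634), 'Fz': np.float64(0.0), 'Gy': np.float64(-0.1916), 'Wx': np.float64(0.356)} 7 0.27 0.0005
{'Ax': np.float64(0.0001), 'Ay': np.float64(0.0), 'Az': np.float64(0.1985), 'Uz': np.float64(0.6018), 'Fx': np.float64(0.4635), 'Fz': np.float64(0.0003), 'Gy': np.float64(-0.1916), 'Gz': np.float64(-0.0003), 'Wx': np.float64(0.3559), 'Wz': np.float64(0.0001)} 10 0.243 0.0005
```

```bash
cat > k2.py <<'E'
from k import *
PR=np.array([.1986,.6019,.4635,-.1916,.3562])
def fk(q):
    j1,j2,j3,j4,j5,j6=q;h,L1,L2,g,T=PR
    A=E('z',j1);F=A*E('y',j2-j3);G=F*E('x',-j4);W=G*E('y',-j5)
    return np.array([0,0,h])+(A*E('y',j2)).apply([0,0,L1])+F.apply([L2,0,0])+G.apply([0,g,0])+W.apply([T,0,0]),W*E('x',-j6+270)*R0
def ik(P,R,seeds=(),n=30,w=.3,tol=1e-7):
    rng=np.random.default_rng(0)
    f=lambda q:(lambda r:np.r_[r[0]-P,w*(R.inv()*r[1]).as_rotvec()])(fk(q))
    out=[]
    for q0 in list(seeds)+[rng.uniform(lo,hi) for _ in range(n)]:
        o=least_squares(f,np.clip(q0,lo+.01,hi-.01),bounds=(lo,hi),x_scale=50,max_nfev=100)
        if o.cost<tol and not any(np.abs(o.x-z).max()<3 for z in out): out.append(o.x)
    return out
Rt=lambda lean,y,flip=0:Ro.from_euler('xyz',(180,-lean,y),degrees=True)*E('z',180*flip)
E
cat > scan.py <<'E'
from k2 import *
for lean in(38,43,48):
  for nm,P,yaws in(("grip",(.670,-.150,.038),(-5,0,5)),("end",(.52,-.095,.038),(0,7))):
    for y in yaws:
      for fl in(0,1):
        for q in ik(P,Rt(lean,y,fl)): print(lean,nm,y,fl,q.round(1))
E
timeout 500 python3 scan.py
```

```text
38 grip 5 0 [ -4.2  23.9 -22.8 -45.1  -8.  142.1]
38 grip 5 1 [ -4.2  23.9 -22.8 -45.1  -8.  -37.9]
38 end 7 0 [ -8.2  13.8 -35.  -66.2 -10.2 168. ]
38 end 7 1 [ -8.2  13.8 -35.  -66.2 -10.2 -12. ]
43 grip 0 0 [-10.1  23.6 -21.  -67.6  -7.4 164.8]
43 grip 0 1 [-10.1  23.6 -21.  -67.6  -7.4 -15.2]
43 grip 5 0 [-13.4  24.  -19.7 -69.3 -13.3 172.4]
43 grip 5 1 [-13.4  24.  -19.7 -69.3 -13.3  -7.6]
43 end 0 0 [ -24.    14.9  -37.   -97.8  -16.3 -153.8]
43 end 0 1 [-24.   14.9 -37.  -97.8 -16.3  26.2]
43 end 7 0 [ -23.4   15.5  -35.3  -88.9  -20.2 -158. ]
43 end 7 1 [-23.4  15.5 -35.3 -88.9 -20.2  22. ]
48 grip -5 0 [ -25.2   24.8  -23.8 -107.7  -15.6 -147.9]
48 grip -5 1 [ -25.2   24.8  -23.8 -107.7  -15.6   32.1]
48 grip 0 0 [ -23.7   24.9  -22.   -97.6  -17.5 -155.7]
48 grip 0 1 [-23.7  24.9 -22.  -97.6 -17.5  24.3]
48 grip 5 0 [ -23.4   25.3  -20.7  -90.8  -20.7 -159.2]
48 grip 5 1 [-23.4  25.3 -20.7 -90.8 -20.7  20.8]
48 end 0 0 [ -37.5   19.1  -42.9 -114.6  -29.8 -125. ]
48 end 0 1 [ -37.5   19.1  -42.9 -114.6  -29.8   55. ]
48 end 7 0 [ -34.8   18.9  -38.9 -102.7  -30.5 -134.4]
48 end 7 1 [ -34.8   18.9  -38.9 -102.7  -30.5   45.6]
```

The fitted kinematics match to 0.5 mm. They show the low leaned pose is reachable only with j4 negative, and a half-turned tool keeps j6 in range. I'll go back up and out, do the half turn, then rebuild the lean.

Emit:
carry_out(commands=[0,0,1,0,-1,0,0,1,0,-1,0,0,1,0,-1,0.3,0.1,1,-1,-1,0.6,0.1,1,-1,-1,0.6,0.1,1,-1,-1,0.6,0.1,1,-1,-1,0.6,0.1,1,-1,-1])

```text
time_s: 9.8
tcp_pos: [0.7307, -0.1405, 0.5995]
eef_rot: [175.2, -43.4, -24.6]
contact_force: [1.2, -0.6, 0.6]
gripper_width: 0.0879
```

Emit:
carry_out(commands=[1,0,0.3,-1,-1,1,0,0.3,-1,-1,1,0,0.3,-1,-1,1,0,0.3,-1,-1,1,0,0.3,-1,-1,1,0,0.3,-1,-1,0.6,0,0.3,-1,-1,0.6,0,0.3,-1,-1])

```text
time_s: 10.6
tcp_pos: [0.9601, -0.142, 0.661]
eef_rot: [175.1, -45.3, -50.9]
contact_force: [-11.5, -1.2, 4.8]
gripper_width: 0.0876
```

Emit:
carry_out(commands=[-0.5,0,0,-1,-1,-0.5,0,0,-1,-1,-0.3,0,0,-1,-1,0,0,0,-1,-1,0,0,0,-1,-1,0,0,0,-1,-1,0,0,0,-1,-1,0,0,0,-1,-1])

```text
time_s: 11.4
tcp_pos: [0.8692, -0.1465, 0.6325]
eef_rot: [177.4, -46.9, -83.0]
contact_force: [-0.6, 0.3, -0.4]
gripper_width: 0.0877
```

Emit:
carry_out(commands=[0,0,0,-1,-1,0,0,0,-1,-1,0,0,0,-1,-1,0,0,0,-1,-1,0,0,0,-1,-1,0,0,0,-1,-1,0,0,0,-1,-1,0,0,0,-1,-1])

```text
time_s: 12.2
tcp_pos: [0.7949, -0.1556, 0.5797]
eef_rot: [-178.8, -48.7, -114.9]
contact_force: [-0.8, 0.5, 0.2]
gripper_width: 0.0877
```

```bash
python3 - <<'E'
from plant import telemetry
s=telemetry.get_state();print(s["time_s"],s["joints"].round(2),s["tcp_pos"].round(4),s["eef_rot"].round(2),s["contact_force"].round(1))
E
```

```text
12.2 [  13.54   55.2    71.71   49.99 -128.27  -13.23] [ 0.7949 -0.1556  0.5797] [-178.83  -48.69 -114.85] [-0.8  0.5  0.2]
```

Emit:
carry_out(commands=[0.3,0,0.2,-1,-1,0.3,0,0.2,-1,-1,0.3,0,0.2,-1,-1,0.3,0,0.2,-1,-1,0.3,0,0.2,-1,-1,0.3,0,0.2,-1,-1,0.3,0,0.2,-1,-1,0.3,0,0.2,-1,-1])

```text
time_s: 13.0
tcp_pos: [0.7327, -0.1666, 0.5451]
eef_rot: [-171.6, -49.6, -146.8]
contact_force: [1.0, -0.1, -0.2]
gripper_width: 0.088
```

Emit:
carry_out(commands=[0.8,0,0.4,-1,-1,0.8,0,0.4,-1,-1,0.8,0,0.4,-1,-1,0.8,0,0.4,-1,-1,0.8,0,0.4,-1,-1,0.8,0,0.4,-1,-1,0.8,0,0.4,-1,-1,0.8,0,0.4,-1,-1])

```text
time_s: 13.8
tcp_pos: [0.6967, -0.1691, 0.5093]
eef_rot: [-161.5, -47.8, -178.0]
contact_force: [-1.1, 0.3, 0.6]
gripper_width: 0.0876
```

```bash
cat > st.py <<'E'
from plant import telemetry
import numpy as np
from scipy.spatial.transform import Rotation as Ro
s=telemetry.get_state();M=Ro.from_euler('xyz',s["eef_rot"],degrees=True).as_matrix()
a=M[:,2];y=M[:,1]*np.sign(M[1,1]);lean=np.degrees(np.arccos(-a[2]))
print(s["time_s"],s["joints"].round(1),s["tcp_pos"].round(4),s["eef_rot"].round(1),"F",s["contact_force"].round(1),"w",s["gripper_width"].round(4))
print("lean",lean.round(1),"az",np.degrees(np.arctan2(a[1],a[0])).round(1),"jawyaw",np.degrees(np.arctan2(-y[0],y[1])).round(1),"jawtilt",np.degrees(np.arcsin(y[2])).round(1),"grasp",(s["tcp_pos"]+.003*a).round(4))
E
python3 st.py
```

```text
Traceback (most recent call last):
  File "st.py", line 6, in <module>
    print(s["time_s"],s["joints"].round(1),s["tcp_pos"].round(4),s["eef_rot"].round(1),"F",s["contact_force"].round(1),"w",s["gripper_width"].round(4))
                                                                                                                           ^^^^^^^^^^^^^^^^^^^^^^^^
AttributeError: 'float' object has no attribute 'round'
```

Emit:
carry_out(commands=[1,0,0.4,-1,-1,1,0,0.4,-1,-1,1,0,0.4,-1,-1,1,0,0.4,-1,-1,1,0,0.4,-1,-1,1,0,0.4,-1,-1,1,0,0.4,-0.5,-1,1,0,0.4,0,-1])

```text
time_s: 14.6
tcp_pos: [0.6881, -0.1582, 0.4661]
eef_rot: [-155.4, -42.5, 159.1]
contact_force: [-0.8, 0.1, 0.6]
gripper_width: 0.0876
```

Emit:
carry_out(commands=[1,0,0.7,0,-1,1,0,0.7,0,-1,1,0,0.7,0,-1,1,0,0.7,0,-1,1,0,0.7,0,-1,1,0,0.7,0,-1,1,0,0.7,0,-1,1,0,0.7,0,-1])

```text
time_s: 15.4
tcp_pos: [0.6963, -0.1539, 0.5161]
eef_rot: [-150.3, -36.2, 162.8]
contact_force: [0.0, -0.1, -0.1]
gripper_width: 0.0878
```

```bash
sed -i 's/s\["gripper_width"\].round(4)/round(s["gripper_width"],4)/' st.py; python3 st.py
```

```text
15.4 [   8.3   54.4   71.7   25.7 -148.6  -88.6] [ 0.6963 -0.1539  0.5161] [-150.3  -36.2  162.8] F [ 0.  -0.1 -0.1] w 0.0878
lean 45.5 az -153.2 jawyaw 1.4 jawtilt -23.6 grasp [ 0.6943 -0.1549  0.514 ]
```

Emit:
carry_out(commands=[0.5,0,-1,-1,-1,0.5,0,-1,-1,-1,0.5,0,-1,-1,-1,1,0,-0.3,-1,-1,1,0,0,-1,-1,1,0,0,-1,-1,1,0,0,-1,-1,1,0,0,-1,-1])

```text
time_s: 16.2
tcp_pos: [0.7586, -0.1396, 0.3028]
eef_rot: [-151.8, -30.6, 134.4]
contact_force: [0.5, -0.5, -0.2]
gripper_width: 0.0877
```

```bash
python3 st.py
```

```text
16.2 [   3.2   60.7   71.6   -2.6 -141.6 -132.4] [ 0.7586 -0.1396  0.3028] [-151.8  -30.6  134.4] F [ 0.5 -0.5 -0.2] w 0.0877
lean 40.7 az -179.2 jawyaw -30.4 jawtilt -24.0 grasp [ 0.7567 -0.1396  0.3005]
```

Emit:
carry_out(commands=[0.7,0,1,0,-1,1,0,0.6,0,-1,1,0,0.4,0,-1,1,0,0.4,0,-1,1,0,0.4,0,-1,1,0,0.4,0,-1,1,0,0.4,0,-1,1,0,0.4,0,-1])

```text
time_s: 17.0
tcp_pos: [0.7855, -0.1178, 0.3399]
eef_rot: [-156.0, -21.6, 139.4]
contact_force: [1.1, 0.3, -0.5]
gripper_width: 0.0876
```

```bash
python3 st.py
```

```text
17.0 [   6.3   57.6   71.7    2.7 -135.9 -130.8] [ 0.7855 -0.1178  0.3399] [-156.   -21.6  139.4] F [ 1.1  0.3 -0.5] w 0.0876
lean 31.9 az -170.1 jawyaw -31.2 jawtilt -22.3 grasp [ 0.784  -0.1181  0.3374]
```

Emit:
carry_out(commands=[1,0,0.4,-1,-1,1,0,0.4,-1,-1,1,0,0.4,-1,-1,1,0,0.4,-0.5,-1,1,0,0.4,0,-1,1,0,0.4,0,-1,1,0,0.4,0,-1,1,0,0.4,0,-1])

```text
time_s: 17.8
tcp_pos: [0.8294, -0.0959, 0.3364]
eef_rot: [-162.7, -12.0, 129.3]
contact_force: [-1.1, 0.5, 0.4]
gripper_width: 0.0877
```

Emit:
carry_out(commands=[1,0,0.4,0,-1,1,0,0.4,0,-1,1,0,0.4,0,-1,1,0,0.4,0,-1,1,0,0.4,0,-1,1,0,0.4,0,-1,1,0,0.4,0,-1,1,0,0.4,0,-1])

```text
time_s: 18.6
tcp_pos: [0.8988, -0.0823, 0.3385]
eef_rot: [-170.1, -1.8, 131.8]
contact_force: [0.1, -0.1, 1.4]
gripper_width: 0.0877
```

```bash
python3 st.py
```

```text
18.6 [   8.6   55.1   71.7    4.3 -115.8 -145.1] [ 0.8988 -0.0823  0.3385] [-170.1   -1.8  131.8] F [ 0.1 -0.1  1.4] w 0.0877
lean 10.0 az -148.6 jawyaw -47.9 jawtilt -9.8 grasp [ 0.8983 -0.0826  0.3355]
```

Emit:
carry_out(commands=[1,0,0.5,0,-1,1,0,0.5,0,-1,1,0,0.5,0,-1,1,0,0.5,0,-1,1,0,0.5,0.5,-1,1,0,0.5,1,-1,1,0,0.5,1,-1,1,0,0.5,1,-1])

```text
time_s: 19.4
tcp_pos: [0.9809, -0.0733, 0.3715]
eef_rot: [-177.4, 9.9, 147.1]
contact_force: [1.0, 0.3, -0.1]
gripper_width: 0.0876
```

Emit:
carry_out(commands=[0.7,0,1,1,-1,0.7,0,1,1,-1,0.7,0,1,1,-1,0.7,0,1,1,-1,0.7,0,1,1,-1,0.7,0,1,1,-1,0.7,0,1,1,-1,0.7,0,1,0,-1])

```text
time_s: 20.2
tcp_pos: [0.9863, -0.0631, 0.5436]
eef_rot: [-178.5, 24.6, 175.4]
contact_force: [-0.2, -0.7, 0.7]
gripper_width: 0.0873
```

```bash
python3 st.py
```

```text
20.2 [  10.2   44.2   71.7    7.7  -94.  -103.1] [ 0.9863 -0.0631  0.5436] [-178.5   24.6  175.4] F [-0.2 -0.7  0.7] w 0.0873
lean 24.7 az -8.4 jawyaw -5.3 jawtilt -1.4 grasp [ 0.9875 -0.0633  0.5408]
```

Emit:
carry_out(commands=[0.5,0,1,0,-1,0.5,0,1,0,-1,0.5,0,1,0,-1,0.5,0,1,0,-1,0.5,0,1,0,-1,0.5,0,1,0,-1,0.5,0,1,0,-1,0.5,0,1,0,-1])

```text
time_s: 21.0
tcp_pos: [0.9666, -0.0508, 0.6964]
eef_rot: [-176.9, 38.5, 176.0]
contact_force: [-0.1, -0.4, 0.0]
gripper_width: 0.0878
```

Emit:
carry_out(commands=[0.6,0,0.8,1,-1,0.6,0,0.8,1,-1,0.6,0,0.8,1,-1,0.6,0,0.8,1,-1,0.6,0,0.8,1,-1,0,0,0,1,-1])

```text
time_s: 21.6
tcp_pos: [0.9776, -0.0371, 0.7413]
eef_rot: [-173.5, 47.4, -158.8]
contact_force: [-0.5, -2.2, 0.2]
gripper_width: 0.0876
```

```bash
python3 st.py
cat > path.py <<'E'
# follow a descent at constant orientation with own IK, looking for a feasible continuous branch
from k2 import *
from plant import telemetry
s=telemetry.get_state();q0=s["joints"];R=Ro.from_euler('xyz',s["eef_rot"],degrees=True)
print("fk err",(fk(q0)[0]-s["tcp_pos"]).round(4))
def follow(q,P0,P1,R0_,turn,n):
    for k in range(1,n+1):
        P=P0+(P1-P0)*k/n;R=E('z',turn*k/n)*R0_
        o=least_squares(lambda q:(lambda r:np.r_[r[0]-P,.3*(R.inv()*r[1]).as_rotvec()])(fk(q)),np.clip(q,lo+.01,hi-.01),bounds=(lo,hi),x_scale=50)
        if o.cost>1e-6: return q,P,R,k/n
        q=o.x
    return q,P1,R,1
for pre in(0,8,16,24,32):
    q=q0.copy();P=s["tcp_pos"];Rr=R;out=[]
    for wp,t in(((.75,-.12,.6),pre),((.60,-.14,.4),0),((.585,-.145,.2),0),((.585,-.145,.05),0),((.63,-.15,.038),-pre-2),((.67,-.15,.038),0),((.60,-.12,.038),6),((.52,-.095,.038),6)):
        q,P,Rr,fr=follow(q,P,np.array(wp),Rr,t,12);out.append((wp,round(fr,2),q.round(0).tolist()))
        if fr<1:break
    print(pre);[print("  ",o) for o in out]
E
timeout 300 python3 path.py
```

```text
21.6 [  7.8  33.3  71.7  -3.5 -80.8 -80.4] [ 0.9776 -0.0371  0.7413] [-173.5   47.4 -158.8] F [-0.5 -2.2  0.2] w 0.0876
lean 47.8 az 12.5 jawyaw 16.5 jawtilt -4.4 grasp [ 0.9797 -0.0366  0.7393]
fk err [ 0.0002  0.0002 -0.0001]
0
   ((0.75, -0.12, 0.6), 1, [1.0, 2.0, 12.0, -10.0, -52.0, -70.0])
   ((0.6, -0.14, 0.4), 1, [-3.0, -9.0, -20.0, -21.0, -34.0, -56.0])
   ((0.585, -0.145, 0.2), 1, [-14.0, 4.0, -26.0, -52.0, -25.0, -17.0])
   ((0.585, -0.145, 0.05), 1, [-29.0, 21.0, -27.0, -85.0, -30.0, 31.0])
   ((0.63, -0.15, 0.038), 1, [-27.0, 24.0, -23.0, -87.0, -27.0, 30.0])
   ((0.67, -0.15, 0.038), 1, [-23.0, 26.0, -19.0, -84.0, -25.0, 24.0])
   ((0.6, -0.12, 0.038), 1, [-27.0, 23.0, -26.0, -86.0, -31.0, 33.0])
   ((0.52, -0.095, 0.038), 1, [-32.0, 21.0, -32.0, -84.0, -37.0, 42.0])
8
   ((0.75, -0.12, 0.6), 1, [-4.0, 5.0, 18.0, -21.0, -60.0, -57.0])
   ((0.6, -0.14, 0.4), 1, [-11.0, -5.0, -12.0, -33.0, -45.0, -37.0])
   ((0.585, -0.145, 0.2), 1, [-20.0, 6.0, -22.0, -56.0, -36.0, -4.0])
   ((0.585, -0.145, 0.05), 1, [-30.0, 22.0, -24.0, -78.0, -36.0, 31.0])
   ((0.63, -0.15, 0.038), 1, 
[... 1247 characters left out ...]
0.6, -0.12, 0.038), 1, [-27.0, 23.0, -26.0, -86.0, -31.0, 33.0])
   ((0.52, -0.095, 0.038), 1, [-32.0, 21.0, -32.0, -84.0, -37.0, 42.0])
32
   ((0.75, -0.12, 0.6), 1, [-15.0, 14.0, 36.0, -40.0, -84.0, -30.0])
   ((0.6, -0.14, 0.4), 1, [-24.0, 5.0, 2.0, -46.0, -72.0, -7.0])
   ((0.585, -0.145, 0.2), 1, [-27.0, 15.0, -11.0, -54.0, -60.0, 15.0])
   ((0.585, -0.145, 0.05), 1, [-30.0, 28.0, -15.0, -63.0, -53.0, 33.0])
   ((0.63, -0.15, 0.038), 1, [-27.0, 24.0, -23.0, -87.0, -27.0, 30.0])
   ((0.67, -0.15, 0.038), 1, [-23.0, 26.0, -19.0, -84.0, -25.0, 24.0])
   ((0.6, -0.12, 0.038), 1, [-27.0, 23.0, -26.0, -86.0, -31.0, 33.0])
   ((0.52, -0.095, 0.038), 1, [-32.0, 21.0, -32.0, -84.0, -37.0, 42.0])
```

Emit:
carry_out(commands=[-1,-0.25,-0.8,0,-1,-1,-0.25,-0.8,0,-1,-1,-0.25,-0.8,0,-1,-1,-0.25,-0.8,0,-1,-1,-0.25,-0.8,0,-1,-1,-0.25,-0.8,0,-1,-1,-0.25,-0.8,0,-1,-1,-0.25,-0.8,0,-1])

```text
time_s: 22.4
tcp_pos: [0.6966, -0.1082, 0.5162]
eef_rot: [-173.6, 47.3, -158.9]
contact_force: [1.2, -0.6, -0.4]
gripper_width: 0.0875
```

Emit:
carry_out(commands=[-1,-0.25,-1,0,-1,-1,-0.25,-1,0,-1,0,0,-1,0,-1,0,0,-1,0,-1,0,0,-1,0,-1,0,0,-0.6,0,-1,0,0,0,0,-1])

```text
time_s: 23.1
tcp_pos: [0.6278, -0.1253, 0.2993]
eef_rot: [-173.9, 47.0, -159.2]
contact_force: [0.2, -0.2, 0.4]
gripper_width: 0.0876
```

```bash
python3 st.py
```

```text
23.1 [ -1.7  -1.6 -24.2 -27.1 -23.3 -49.4] [ 0.6278 -0.1253  0.2993] [-173.9   47.  -159.2] F [ 0.2 -0.2  0.4] w 0.0876
lean 47.3 az 12.5 jawyaw 16.3 jawtilt -4.1 grasp [ 0.6299 -0.1248  0.2972]
```

Emit:
carry_out(commands=[-1,-0.3,-0.5,0,-1,-0.2,0,-1,0,-1,0,0,-1,0,-1,0,0,-1,0,-1,0,0,-1,0,-1,0,0,-1,0,-1,0,0,0,0,-1])

```text
time_s: 23.8
tcp_pos: [0.5793, -0.1382, 0.0842]
eef_rot: [-174.1, 46.9, -159.4]
contact_force: [-0.8, -0.9, -0.1]
gripper_width: 0.0875
```

```bash
python3 st.py; python3 - <<'E'
from h import *
from plant import cams
ims=[]
for n in("scene","side","wrist"):
    c=cams.capture(n);np.save(f"pics/{n}2.npy",c,allow_pickle=True);ims.append(c["frame"])
a=[cv2.resize(ims[0][60:420,120:600],(400,300)),cv2.resize(ims[1][60:420,60:540],(400,300)),cv2.resize(ims[2],(400,300))];a.append(0*a[0])
cv2.imwrite("pics/m2.png",np.vstack([np.hstack(a[:2]),np.hstack(a[2:])])[:,:,::-1])
E
```

```text
23.8 [-24.5  15.7 -27.1 -77.  -27.   18.1] [ 0.5793 -0.1382  0.0842] [-174.1   46.9 -159.4] F [-0.8 -0.9 -0.1] w 0.0875
lean 47.2 az 12.6 jawyaw 16.3 jawtilt -4.0 grasp [ 0.5815 -0.1378  0.0821]
```

View pics/m2.png

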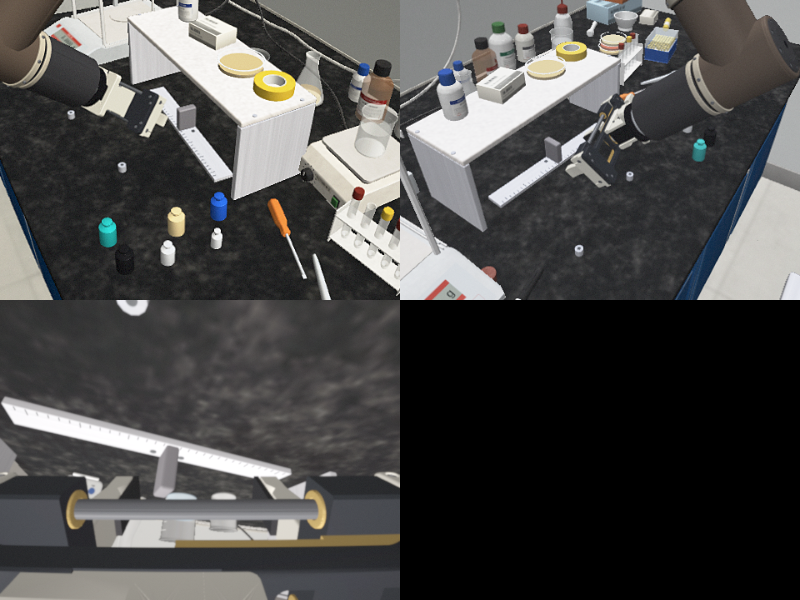

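Emit:
carry_out(commands=[0,-0.06,-0.2,-1,-1,0,-0.06,-0.2,-1,-1,0,-0.06,-0.2,-1,-1,0,-0.06,-0.2,-1,-1,0,-0.06,-0.2,-1,-1,0.5,0,0,0,-1,0,0,0,0,-1])

```text
time_s: 24.65
tcp_pos: [0.6034, -0.1495, 0.0524]
eef_rot: [-173.6, 47.5, -178.9]
contact_force: [0.3, 0.1, 0.4]
gripper_width: 0.0877
```

```bash
python3 st.py
```

```text
24.65 [ -30.4   19.8  -31.8 -112.6  -18.2   45.2] [ 0.6034 -0.1495  0.0524] [-173.6   47.5 -178.9] F [0.3 0.1 0.4] w 0.0877
lean 47.9 az -7.5 jawyaw -3.6 jawtilt -4.3 grasp [ 0.6056 -0.1498  0.0503]
```

Emit:
carry_out(commands=[0.55,0,-0.2,0,-1,0.55,0,-0.05,0,-1,0.55,0,0,0,-1,0,0,0,0,-1])

```text
time_s: 25.05
tcp_pos: [0.6708, -0.1481, 0.0429]
eef_rot: [-173.6, 47.6, -178.6]
contact_force: [0.1, 0.6, 0.5]
gripper_width: 0.0876
```

```bash
python3 st.py;  python3 - <<'E'
from h import *
from plant import cams
c=cams.capture("scene")["frame"][130:270,230:430];d=cams.capture("side")["frame"][170:310,150:350]
cv2.imwrite("pics/m3.png",np.hstack([cv2.resize(x,(400,280),interpolation=cv2.INTER_CUBIC) for x in(c,d)])[:,:,::-1])
E
```

```text
25.05 [ -25.1   24.2  -24.5 -111.3  -14.1   39.9] [ 0.6708 -0.1481  0.0429] [-173.6   47.6 -178.6] F [0.1 0.6 0.5] w 0.0876
lean 47.9 az -7.3 jawyaw -3.4 jawtilt -4.3 grasp [ 0.673  -0.1483  0.0408]
```

View pics/m3.png

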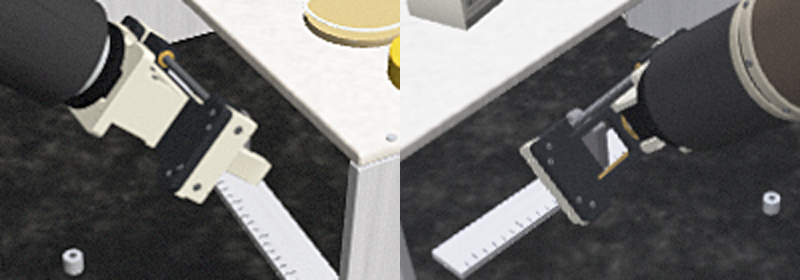

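Emit:
carry_out(commands=[0,0,0,0,1,0,0,0,0,1,0,0,0,0,1,0,0,0,0,1,0,0,0,0,1,0,0,0,0,1], grip_force=15)

```text
time_s: 25.75
tcp_pos: [0.6666, -0.1493, 0.0384]
eef_rot: [-173.8, 47.2, -179.0]
contact_force: [0.1, -0.6, 0.4]
gripper_width: 0.0449
```

Emit:
carry_out(commands=[0,0,0,0,1,0,0,0,0,1,0,0,0,0,1,0,0,0,0,1,0,0,0,0,1])

```text
time_s: 26.25
tcp_pos: [0.6667, -0.1491, 0.0385]
eef_rot: [-173.8, 47.2, -179.0]
contact_force: [-0.6, -2.1, 0.4]
gripper_width: 0.0176
```

```bash
python3 st.py
```

```text
26.25 [ -25.4   24.4  -24.8 -111.6  -14.1   40.3] [ 0.6667 -0.1491  0.0385] [-173.8   47.2 -179. ] F [-0.6 -2.1  0.4] w 0.0176
lean 47.5 az -7.5 jawyaw -3.6 jawtilt -4.2 grasp [ 0.6689 -0.1494  0.0365]
```

Emit:
carry_out(commands=[-0.45,0.1,0,0.32,1,-0.45,0.1,0,0.32,1,-0.45,0.1,0,0.32,1,-0.45,0.1,0,0.32,1,-0.45,0.1,0,0.32,1,-0.45,0.1,0,0.32,1,-0.45,0.1,0,0.32,1,-0.3,0.1,0,0.32,1])

```text
time_s: 27.05
tcp_pos: [0.5275, -0.1168, 0.0386]
eef_rot: [-173.8, 47.2, -168.7]
contact_force: [2.1, -0.2, -2.6]
gripper_width: 0.0174
```

```bash
python3 st.py; cat > look.py <<'E'
import sys
from h import *
from plant import cams
tag=sys.argv[1];ims=[]
for n in("scene","side"):
    c=cams.capture(n);np.save(f"pics/{n}{tag}.npy",c,allow_pickle=True)
    p=proj(c,[[.51,-.11,.01]])[0].astype(int);x0,y0=p-[100,75]
    ims.append(cv2.resize(c["frame"][y0:y0+150,x0:x0+200],(400,300),interpolation=cv2.INTER_CUBIC));print(n,x0,y0)
cv2.imwrite(f"pics/l{tag}.png",np.hstack(ims)[:,:,::-1])
E
python3 look.py 3
```

```text
27.05 [ -35.2   18.7  -38.  -104.2  -27.9   49.5] [ 0.5275 -0.1168  0.0386] [-173.8   47.2 -168.7] F [ 2.1 -0.2 -2.6] w 0.0174
lean 47.5 az 2.8 jawyaw 6.7 jawtilt -4.2 grasp [ 0.5297 -0.1167  0.0366]
scene 145 154
side 206 224
```

View pics/l3.png

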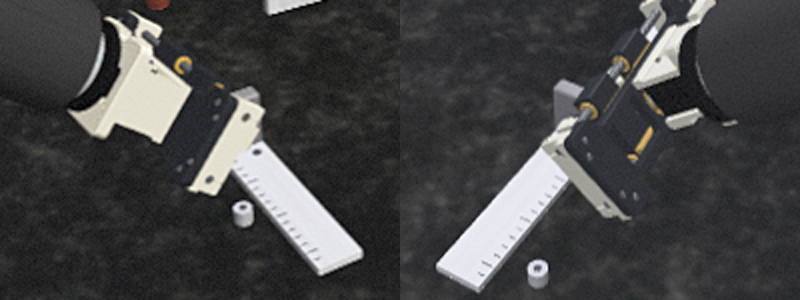

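```bash
cat > gap.py <<'E'
from h import *
import sys
tag=sys.argv[1]
# right/left half of the bar as seen in scene/side: white mask on plane z=8mm, near edge line by fitLine; stud centres
for n,sx,half in(("scene",(.508,-.199),-1),("side",(.4818,.019),1)):
    c=np.load(f"pics/{n}{tag}.npy",allow_pickle=True).item();f=c["frame"].astype(int)
    m=(f.min(2)>140).astype(np.uint8)
    seed=np.array([.53,-.117,.008])+half*np.array([-.117,.993,0])*.12
    p=proj(c,[seed])[0]
    b,ce,s=blob(m,p);cn=max(cv2.findContours(b.astype(np.uint8),0,1)[0],key=len)[:,0]
    q=plane(c,cn,.008)
    yr=[-.26,-.20] if half<0 else [-.0,.045]
    t=np.linspace(*yr,13);e=[]
    for a,bb in zip(t[:-1],t[1:]):
        k=(q[:,1]>=a)&(q[:,1]<bb)
        if k.any(): e.append(q[k][q[k][:,0].argmin()])
    e=np.array(e);A=np.polyfit(e[:,1],e[:,0],1)
    ms=(f.max(2)>85).astype(np.uint8);sp=proj(c,[[*sx,.007]])[0];_,sc,ss=blob(ms,sp)
    S=plane(c,[sc],.007)[0]
    print(n,"area",s[4],"edge yaw",-np.degrees(np.arctan(A[0])),"stud",S,ss,"edge-stud dist(want 8mm)",(np.polyval(A,sx[1])-sx[0])*np.cos(np.arctan(A[0])),"y range",q[:,1].min(),q[:,1].max())
E
python3 gap.py 3
```

```text
scene area 2374 edge yaw 2.5385508190063266 stud [ 0.50832    -0.19788899] [261 254  11  14 116] edge-stud dist(want 8mm) 0.0183608812964437 y range -0.2926263639630696 -0.0435747875864545
side area 2188 edge yaw 3.543658625793102 stud [0.48123912 0.01825941] [269 354  11  14 134] edge-stud dist(want 8mm) 0.029462597856610654 y range -0.13152156266261522 0.05752830848370816
```

Emit:
carry_out(commands=[-0.1,-0.01,0,0.25,1,-0.1,-0.01,0,0.25,1,-0.1,-0.01,0,0.25,1,0,0,0,0,1])

```text
time_s: 27.55
tcp_pos: [0.5166, -0.1185, 0.0386]
eef_rot: [-173.7, 47.2, -165.6]
contact_force: [-0.4, 0.6, 0.6]
gripper_width: 0.0172
```

```bash
python3 st.py; python3 look.py 4; python3 gap.py 4
```

```text
27.55 [-35.7  18.5 -37.6 -99.4 -29.7  47.5] [ 0.5166 -0.1185  0.0386] [-173.7   47.2 -165.6] F [-0.4  0.6  0.6] w 0.0172
lean 47.5 az 5.8 jawyaw 9.7 jawtilt -4.3 grasp [ 0.5188 -0.1183  0.0365]
scene 145 154
side 206 224
scene area 2388 edge yaw 23.647406748461105 stud [ 0.53599817 -0.18642061] [ 236  199   89   94 2661] edge-stud dist(want 8mm) -0.003238034034927925 y range -0.29380024296568974 -0.0428263599252896
side area 2352 edge yaw 6.366315602198827 stud [ 0.51632825 -0.03759639] [ 234  265   98  110 3108] edge-stud dist(want 8mm) 0.012527714410528964 y range -0.14253507407277488 0.05679083046641359
```

Emit:
carry_out(commands=[-0.06,-0.01,0,0,1,-0.06,-0.01,0,0,1,0,0,0,0,1])

```text
time_s: 27.95
tcp_pos: [0.5122, -0.1187, 0.0387]
eef_rot: [-173.8, 47.2, -165.8]
contact_force: [5.2, 1.4, -3.6]
gripper_width: 0.0169
```

Emit:
carry_out(commands=[-0.05,-0.005,0,0,1,0,0,0,0,1])

```text
time_s: 28.15
tcp_pos: [0.5109, -0.1189, 0.039]
eef_rot: [-173.8, 47.3, -165.8]
contact_force: [6.3, 2.2, -4.7]
gripper_width: 0.0174
```

```bash
python3 st.py; python3 look.py 5
```

```text
28.15 [-36.5  18.3 -38.2 -99.4 -30.3  48.2] [ 0.5109 -0.1189  0.039 ] [-173.8   47.3 -165.8] F [ 6.3  2.2 -4.7] w 0.0174
lean 47.6 az 5.8 jawyaw 9.7 jawtilt -4.2 grasp [ 0.5131 -0.1187  0.037 ]
scene 145 154
side 206 224
```

View pics/l5.png

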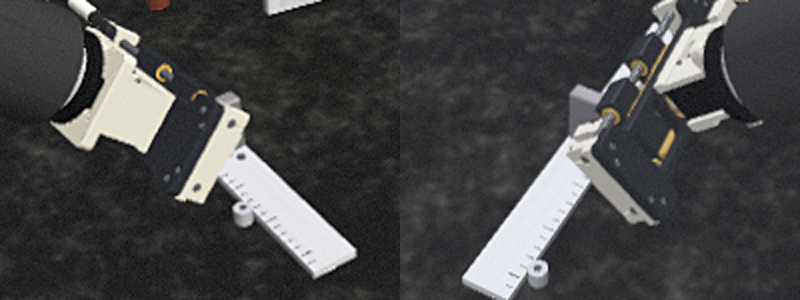

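```bash
cat > far.py <<'E'
from h import *
import sys
tag=sys.argv[1];u=np.array([.9931,.1174]);v=np.array([-.1174,.9931]);M=np.array([.4949,-.0899])
def edges(c,half):
    f=c["frame"].astype(float).min(2);out=[]
    for t in np.linspace(.09,.125,12):
        # brightness profile across the bar at top plane, sub-pixel
        d=np.linspace(0,.075,301);P=M+half*t*v+d[:,None]*u
        px=proj(c,np.c_[P,np.full(301,.008)]).astype(np.float32)
        g=cv2.remap(f.astype(np.float32),px[:,None,0],px[:,None,1],cv2.INTER_LINEAR)[:,0]
        k=np.where((g[:-1]>=125)&(g[1:]<125)&(d[1:]>.025))[0]
        if len(k): out.append((half*t,d[k[-1]]))
    return np.array(out)
a=[]
for n,h in(("scene",-1),("side",1)):
    e=edges(np.load(f"pics/{n}{tag}.npy",allow_pickle=True).item(),h)
    if len(e): print(n,"far edge at t",e[:,0].mean().round(3),"d mm",(np.median(e[:,1])*1e3).round(1),"spread",(e[:,1].std()*1e3).round(1));a.append((e[:,0].mean(),np.median(e[:,1])))
if len(a)==2: print("yaw rel. studs deg",-np.degrees(np.arctan2(a[1][1]-a[0][1],a[1][0]-a[0][0])).round(2))
E
python3 far.py 5;python3 far.py 3
```

```text
scene far edge at t -0.108 d mm 48.5 spread 0.1
side far edge at t 0.108 d mm 47.0 spread 0.1
yaw rel. studs deg 0.4
scene far edge at t -0.108 d mm 58.9 spread 0.8
side far edge at t 0.108 d mm 69.0 spread 0.7
yaw rel. studs deg -2.7
```

Emit:
carry_out(commands=[-0.06,-0.007,0,0,1,-0.04,-0.005,0,0,1,0,0,0,0,1])

```text
time_s: 28.55
tcp_pos: [0.5076, -0.1193, 0.0395]
eef_rot: [-173.8, 47.4, -165.8]
contact_force: [9.2, 4.2, -3.7]
gripper_width: 0.0176
```

```bash
python3 look.py 6; python3 far.py 6; python3 st.py; cat > plan.py <<'E'
# branch feasibility: leave grip, go to weight, place
from k2 import *
from plant import telemetry
s=telemetry.get_state();q0=s["joints"];R=Ro.from_euler('xyz',s["eef_rot"],degrees=True)
def follow(q,P0,P1,R0_,turn,n):
    for k in range(1,n+1):
        P=P0+(P1-P0)*k/n;Rk=E('z',turn*k/n)*R0_
        o=least_squares(lambda q:(lambda r:np.r_[r[0]-P,.3*(Rk.inv()*r[1]).as_rotvec()])(fk(q)),np.clip(q,lo+.01,hi-.01),bounds=(lo,hi),x_scale=50)
        if o.cost>1e-6: return q,P,Rk,k/n
        q=o.x
    return q,P1,Rk,1
for T in(-30,-20,-10,0,10):
    q=q0.copy();P=s["tcp_pos"];Rr=R;print(T)
    for wp,t in(((.49,-.12,.12),0),((.46,-.3,.15),T),((.52,-.386,.045),0),((.52,-.386,.12),0),((.54,-.2,.08),0),((.54,-.2,.05),0)):
        q,P,Rr,fr=follow(q,P,np.array(wp),Rr,t,8);print("  ",wp,round(fr,2),q.round(0))
        if fr<1:break
E
timeout 200 python3 plan.py
```

```text
scene 145 154
side 206 224
scene far edge at t -0.108 d mm 50.0 spread 0.2
side far edge at t 0.108 d mm 48.2 spread 0.1
yaw rel. studs deg 0.47
28.65 [-37.   18.1 -38.5 -99.4 -30.6  48.5] [ 0.5076 -0.1193  0.0395] [-173.8   47.4 -165.8] F [ 9.   2.8 -3.9] w 0.0174
lean 47.7 az 5.8 jawyaw 9.7 jawtilt -4.2 grasp [ 0.5098 -0.1191  0.0375]
-30
   (0.49, -0.12, 0.12) 1 [-22.   3. -37. -75. -21.   9.]
   (0.46, -0.3, 0.15) 0.75 [-14.   1. -41. -53.  -1. -31.]
-20
   (0.49, -0.12, 0.12) 1 [-22.   3. -37. -75. -21.   9.]
   (0.46, -0.3, 0.15) 1 [-32.   2. -34. -61. -15. -12.]
   (0.52, -0.386, 0.045) 1 [-49.  23. -23. -87. -25.  27.]
   (0.52, -0.386, 0.12) 1 [-41.  14. -23. -68. -21.   1.]
   (0.54, -0.2, 0.08) 1 [ -33.   13.  -34. -102.  -14.   31.]
   (0.54, -0.2, 0.05) 1 [ -42.   18.  -38. -117.  -22.   54.]
-10
   (0.49, -0.12, 0.12) 1 [-22.   3. -37. -75. -21.   9.]
   (0.46, -0.3, 0.15) 1 [-41.   5. -30. -65. -29.   4.]
   (0.52, -0.386, 0.045) 1 [-50.  25. -20. -78. -33.  26.]
   (0.52, -0.386, 0.12) 1 [-45.  17. -20. -66. -32.   9.]
   (0.54, -0.2, 0.08) 1 [-32.  14. -32. -88. -20.  24.]
   (0.54, -0.2, 0.05) 1 [-38.  18. -33. -98. -25.  39.]
0
   (0.49, -0.12, 0.12) 1 [-22.   3. -37. -75. -21.   9.]
   (0.46, -0.3, 0.15) 1 [-46.   8. -26. -63. -40.  12.]
   (0.52, -0.386, 0.045) 1 [-51.  27. -17. -71. -41.  27.]
   (0.52, -0.386, 0.12) 1 [-48.  19. -16. -63. -42.  14.]
   (0.54, -0.2, 0.08) 1 [-34.  15. -29. -80. -29.  24.]
   (0.54, -0.2, 0.05) 1 [-37.  20. -30. -87. -30.  34.]
10
   (0.49, -0.12, 0.12) 1 [-22.   3. -37. -75. -21.   9.]
   (0.46, -0.3, 0.15) 1 [-48.  12. -22. -61. -50.  19.]
   (0.52, -0.386, 0.045) 1 [-51.  29. -12. -66. -48.  29.]
   (0.52, -0.386, 0.12) 1 [-49.  22. -12. -60. -51.  19.]
   (0.54, -0.2, 0.08) 1 [-36.  18. -26. -74. -37.  26.]
   (0.54, -0.2, 0.05) 1 [-38.  21. -26. -78. -37.  33.]
```

Emit:
carry_out(commands=[0.06,0.007,0,0,1,0.05,0.007,0,0,1,0,0,0,0,1])

```text
time_s: 28.95
tcp_pos: [0.5102, -0.119, 0.0388]
eef_rot: [-173.7, 47.2, -165.7]
contact_force: [-2.1, -0.1, 5.3]
gripper_width: 0.0173
```

Emit:
carry_out(commands=[0,0,0,0,0.6,0,0,0,0,0.3,0,0,0,0,-0.2,0,0,0,0,-0.2,0,0,0,0,-0.2])

```text
time_s: 29.45
tcp_pos: [0.5102, -0.1192, 0.0384]
eef_rot: [-173.8, 47.2, -165.8]
contact_force: [0.3, 0.0, 0.5]
gripper_width: 0.0441
```

```bash
python3 st.py; python3 look.py 7; python3 far.py 7
```

```text
29.45 [-36.5  18.3 -38.2 -99.4 -30.2  48.1] [ 0.5102 -0.1192  0.0384] [-173.8   47.2 -165.8] F [0.3 0.  0.5] w 0.0441
lean 47.5 az 5.8 jawyaw 9.7 jawtilt -4.2 grasp [ 0.5124 -0.119   0.0364]
scene 145 154
side 206 224
scene far edge at t -0.108 d mm 48.5 spread 0.2
side far edge at t 0.108 d mm 47.2 spread 0.1
yaw rel. studs deg 0.33
```

Emit:
carry_out(commands=[-0.35,-0.035,0.33,0,-0.2,-0.6,-0.06,0.55,0,-0.2,-0.6,-0.06,0.55,0,-0.2,0,0,1,0,-0.2,0,0,1,0,-0.2,0,0,0,0,-0.2])

```text
time_s: 30.15
tcp_pos: [0.4404, -0.1217, 0.1311]
eef_rot: [-174.2, 46.2, -165.6]
contact_force: [0.0, 0.7, -0.2]
gripper_width: 0.0526
```

```bash
python3 st.py; python3 look.py 8; python3 far.py 8; python3 - <<'E'
from h import *
from plant import cams
from k2 import *
c=cams.capture("wrist");S,D=[np.load(f"pics/{n}8.npy",allow_pickle=True).item() for n in("scene","side")]
np.save("pics/wrist8.npy",c,allow_pickle=True)
cr=[]
for cc,P in((S,(.508,-.199,.01)),(D,(.482,.019,.01)),(S,(.482,.019,.01)),(D,(.508,-.199,.01))):
    x,y=proj(cc,[P])[0].astype(int);cr.append(cv2.resize(cc["frame"][max(0,y-19):y+19,x-25:x+25],(266,200),interpolation=cv2.INTER_NEAREST))
w=cv2.resize(c["frame"],(532,400))
cv2.imwrite("pics/m8.png",np.hstack([w,np.vstack(cr[:2])])[:,:,::-1]);cv2.imwrite("pics/m8b.png",np.hstack(cr)[:,:,::-1])
E
```

```text
30.15 [-19.9  -3.2 -41.2 -65.8 -20.6  -1.3] [ 0.4404 -0.1217  0.1311] [-174.2   46.2 -165.6] F [ 0.   0.7 -0.2] w 0.0526
lean 46.4 az 6.4 jawyaw 10.2 jawtilt -4.0 grasp [ 0.4425 -0.1215  0.1291]
scene 145 154
side 206 224
scene far edge at t -0.108 d mm 48.5 spread 0.2
side far edge at t 0.108 d mm 47.2 spread 0.1
yaw rel. studs deg 0.33
```

View pics/m8.png

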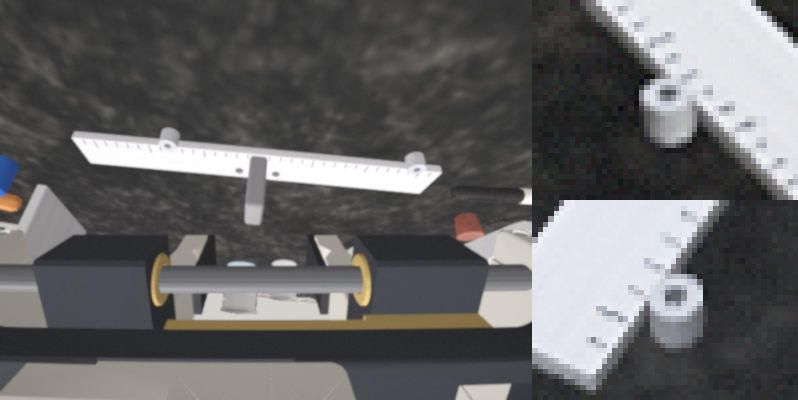

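```bash
python3 - <<'E'
from h import *
C=[np.load(f"pics/{n}{t}.npy",allow_pickle=True).item() for n,t in(("scene",8),("side",0))]
ce=[]
for c,p in zip(C,((331,327),(376,212))):
    hsv=cv2.cvtColor(c["frame"],cv2.COLOR_RGB2HSV);m=cv2.inRange(hsv,(12,50,70),(32,200,255))
    b,e,s=blob(m,p);x,y,w,h=s[:4]
    foot=plane(c,[(x+w/2-.5,y+h/2-.5)],.025)[0];print(e,s,"bbox-centre at z25",foot.round(4),"centroid at z22",plane(c,[e],.022)[0].round(4));ce.append((x+w/2-.5,y+h/2-.5))
print(tri(C,ce).round(4))
E
```

```text
[331.19465082 326.33580981] [321 308  22  37 673] bbox-centre at z25 [ 0.5214 -0.3884] centroid at z22 [ 0.5221 -0.3864]
[375.95438596 213.34736842] [369 199  15  26 285] bbox-centre at z25 [ 0.5214 -0.3848] centroid at z22 [ 0.5202 -0.3827]
[ 0.5223 -0.387   0.0232]
```

Emit:
carry_out(commands=[0,-1,0.2,-0.5,-0.2,0,-1,0.2,-0.5,-0.2,0,-1,0,-0.5,-0.2,0,-1,0,-0.5,-0.2,0,-1,0,-0.5,-0.2,0,-1,0,0,-0.2,0,0,0,0,-0.2])

```text
time_s: 31.0
tcp_pos: [0.4384, -0.3683, 0.1418]
eef_rot: [-174.4, 45.8, -176.2]
contact_force: [0.0, 1.1, 0.4]
gripper_width: 0.0523
```

```bash
python3 st.py
```

```text
31.0 [-49.    9.6 -25.3 -61.4 -35.5   6.4] [ 0.4384 -0.3683  0.1418] [-174.4   45.8 -176.2] F [0.  1.1 0.4] w 0.0523
lean 46.1 az -3.9 jawyaw -0.2 jawtilt -3.9 grasp [ 0.4406 -0.3684  0.1397]
```

Emit:
carry_out(commands=[0.1,-0.45,-0.9,0,-0.2,0.45,0,-0.43,0,-0.2,0.45,0,-0.43,0,-0.2,0.45,0,-0.43,0,-0.2,0,0,0,0,-0.2])

```text
time_s: 31.5
tcp_pos: [0.4971, -0.3804, 0.0519]
eef_rot: [-174.8, 45.8, -176.3]
contact_force: [-1.1, 0.2, -0.0]
gripper_width: 0.0526
```

```bash
python3 st.py; python3 - <<'E'
from h import *
from plant import cams
S=cams.capture("scene");D=cams.capture("side");cr=[]
for cc in(S,D):
    x,y=proj(cc,[(.51,-.39,.04)])[0].astype(int);cr.append(cv2.resize(cc["frame"][max(0,y-60):y+60,x-80:x+80],(400,300),interpolation=cv2.INTER_CUBIC))
cv2.imwrite("pics/m9.png",np.hstack(cr)[:,:,::-1])
E
```

```text
31.5 [-49.5  22.5 -21.7 -73.9 -32.6  21.8] [ 0.4971 -0.3804  0.0519] [-174.8   45.8 -176.3] F [-1.1  0.2 -0. ] w 0.0526
lean 46.0 az -3.5 jawyaw -0.0 jawtilt -3.6 grasp [ 0.4993 -0.3805  0.0498]
```

View pics/m9.png

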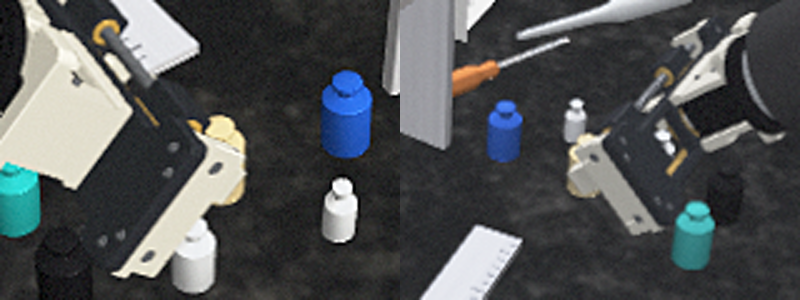

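Emit:
carry_out(commands=[0.21,-0.07,-0.17,0,-0.2,0.21,-0.07,-0.17,0,-0.2,0,0,0,0,0.1,0,0,0,0,0.3,0,0,0,0,0.8,0,0,0,0,0.8,0,0,0,0,0.8], grip_force=12)

```text
time_s: 32.3
tcp_pos: [0.5142, -0.3862, 0.0433]
eef_rot: [-174.3, 45.9, -175.9]
contact_force: [0.8, -0.0, 0.3]
gripper_width: 0.0281
```

```bash
python3 st.py
```

```text
32.3 [-48.8  24.3 -20.2 -75.1 -32.   22.9] [ 0.5142 -0.3862  0.0433] [-174.3   45.9 -175.9] F [ 0.8 -0.   0.3] w 0.0281
lean 46.2 az -3.7 jawyaw 0.1 jawtilt -3.9 grasp [ 0.5163 -0.3864  0.0412]
```

Emit:
carry_out(commands=[0,0,0,0,1,0,0,0.1,0,1,0,0,0.3,0,1,0,0,0.5,0,1,0,0,0.5,0,1])

```text
time_s: 32.8
tcp_pos: [0.5137, -0.3864, 0.099]
eef_rot: [-174.4, 45.9, -176.0]
contact_force: [0.3, 0.2, -2.0]
gripper_width: 0.0273
```

```bash
python3 st.py; python3 - <<'E'
from h import *
from plant import cams
S=cams.capture("scene");D=cams.capture("side");cr=[]
for cc in(S,D):
    x,y=proj(cc,[(.51,-.39,.06)])[0].astype(int);cr.append(cv2.resize(cc["frame"][max(0,y-60):y+60,x-80:x+80],(400,300),interpolation=cv2.INTER_CUBIC))
cv2.imwrite("pics/m10.png",np.hstack(cr)[:,:,::-1])
E
```

```text
32.8 [-45.2  18.2 -20.  -66.1 -31.5   9.5] [ 0.5137 -0.3864  0.099 ] [-174.4   45.9 -176. ] F [ 0.3  0.2 -2. ] w 0.0273
lean 46.1 az -3.7 jawyaw 0.0 jawtilt -3.9 grasp [ 0.5159 -0.3865  0.097 ]
```

View pics/m10.png

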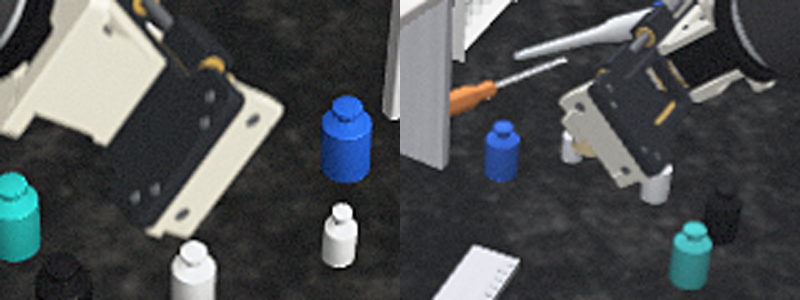

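Emit:
carry_out(commands=[0.06,0.4,0.2,0,1,0.06,0.7,0,0,1,0.06,0.9,0,0,1,0.06,0.9,0,0,1,0.06,0.8,0,0,1,0.06,0.6,-0.2,0,1,0,0.34,-0.3,0,1,0,0,0,0,1])

```text
time_s: 33.7
tcp_pos: [0.5274, -0.1985, 0.0848]
eef_rot: [-174.6, 45.8, -176.0]
contact_force: [0.4, 0.6, -2.2]
gripper_width: 0.0279
```

```bash
python3 st.py; cat > br.py <<'E'
from h import *
from plant import cams
for n in("scene","side"):
    c=cams.capture(n);np.save(f"pics/{n}9.npy",c,allow_pickle=True)
    hsv=cv2.cvtColor(c["frame"],cv2.COLOR_RGB2HSV);m=cv2.inRange(hsv,(12,50,90),(32,200,255))
    p=proj(c,[(.536,-.2,.06)])[0]
    k,l,s,ce=cv2.connectedComponentsWithStats(m)
    for i in range(1,k):
        if s[i,4]>25 and np.hypot(*(ce[i]-p))<45: print(n,"expect",p.round(0),ce[i].round(1),s[i])
E
python3 br.py
```

```text
33.7 [-28.1  11.5 -32.  -80.  -17.7  12.3] [ 0.5274 -0.1985  0.0848] [-174.6   45.8 -176. ] F [ 0.4  0.6 -2.2] w 0.0279
lean 46.0 az -3.5 jawyaw 0.1 jawtilt -3.8 grasp [ 0.5296 -0.1986  0.0828]
scene expect [281. 230.] [282.8 239.7] [276 235  14   9  87]
side expect [323. 243.] [345. 204.] [341 201   8   8  30]
side expect [323. 243.] [350.1 242.6] [345 236  11  14  48]
```

```bash
python3 - <<'E'
from h import *
a=np.linspace(0,2*np.pi,72)
for n in("scene","side"):
    c=np.load(f"pics/{n}9.npy",allow_pickle=True).item()
    for z in(.0415,.065):
        p=proj(c,np.c_[.5352+.0145*np.cos(a),-.1985+.0145*np.sin(a),np.full(72,z)]);print(n,z,p.min(0).round(1),p.max(0).round(1))
    hsv=cv2.cvtColor(c["frame"],cv2.COLOR_RGB2HSV);m=cv2.inRange(hsv,(12,40,50),(34,220,255))
    x0,y0,x1,y1=(262,215,305,260) if n=="scene" else (305,225,365,262)
    for r in m[y0:y1,x0:x1]: 
        if r.any(): pass
    ys,xs=np.nonzero(m[y0:y1,x0:x1]);print([(y+y0,xs[ys==y].min()+x0,xs[ys==y].max()+x0) for y in np.unique(ys)])
E
```

```text
scene 0.0415 [271.3 233.2] [289.3 244.7]
scene 0.065 [270.3 221.8] [288.7 233.2]
[(np.int64(215), np.int64(303), np.int64(303)), (np.int64(221), np.int64(302), np.int64(302)), (np.int64(227), np.int64(298), np.int64(298)), (np.int64(235), np.int64(281), np.int64(282)), (np.int64(236), np.int64(280), np.int64(289)), (np.int64(237), np.int64(279), np.int64(290)), (np.int64(238), np.int64(278), np.int64(289)), (np.int64(239), np.int64(278), np.int64(289)), (np.int64(240), np.int64(277), np.int64(289)), (np.int64(241), np.int64(277), np.int64(288)), (np.int64(242), np.int64(276), np.int64(288)), (np.int64(243), np.int64(276), np.int64(286))]
side 0.0415 [314.4 246.2] [330.5 256.8]
side 0.065 [314.6 236.2] [331.  246.6]
[(np.int64(225), np.int64(318), np.int64(356)), (np.int64(226), np.int64(319), np.int64(357)), (np.int64(227), np.int64(325), np.int64(359)), (np.int64(228), np.int64(326), np.int64(360)), (np.int64(229), np.int64(358), np.int64(360)), (np.int64(230), np.int64(360), np.int64(361)), (np.int64(236), np.int64(354), np.int64(355)), (np.int64(237), np.int64(353), np.int64(355)), (np.int64(238), np.int64(352), np.int64(355)), (np.int64(239), np.int64(352), np.int64(355)), (np.int64(240), np.int64(351), np.int64(354)), (np.int64(241), np.int64(350), np.int64(353)), (np.int64(242), np.int64(349), np.int64(352)), (np.int64(243), np.int64(348), np.int64(352)), (np.int64(244), np.int64(347), np.int64(351)), (np.int64(245), np.int64(346), np.int64(350)), (np.int64(246), np.int64(345), np.int64(349)), (np.int64(247), np.int64(345), np.int64(348)), (np.int64(248), np.int64(344), np.int64(347)), (np.int64(249), np.int64(345), np.int64(346)), (np.int64(250), np.int64(346), np.int64(346))]
```

Emit:
carry_out(commands=[0.025,0,-0.35,0,1,0,0,-0.3,0,1,0,0,-0.12,0,1,0,0,0,0,1])

```text
time_s: 34.2
tcp_pos: [0.5289, -0.202, 0.0551]
eef_rot: [-174.4, 45.8, -176.0]
contact_force: [0.4, -0.9, -1.6]
gripper_width: 0.0275
```

```bash
python3 st.py
```

```text
34.2 [-34.6  16.1 -32.5 -90.8 -21.7  28.8] [ 0.5289 -0.202   0.0551] [-174.4   45.8 -176. ] F [ 0.4 -0.9 -1.6] w 0.0275
lean 46.1 az -3.8 jawyaw -0.0 jawtilt -3.9 grasp [ 0.5311 -0.2022  0.053 ]
```

Emit:
carry_out(commands=[0,0,-0.05,0,1,0,0,-0.04,0,1,0,0,0,0,1])

```text
time_s: 34.5
tcp_pos: [0.5297, -0.2008, 0.0527]
eef_rot: [-174.3, 45.9, -175.8]
contact_force: [-0.0, -0.9, -2.7]
gripper_width: 0.0277
```

Emit:
carry_out(commands=[-0.01,0,-0.04,0,1,0,0,0,0,1])

```text
time_s: 34.7
tcp_pos: [0.5295, -0.2008, 0.0513]
eef_rot: [-174.3, 46.0, -175.8]
contact_force: [0.7, -0.4, -0.9]
gripper_width: 0.0279
```

Emit:
carry_out(commands=[0,0,-0.03,0,1,0,0,0,0,1])

```text
time_s: 34.9
tcp_pos: [0.5302, -0.2005, 0.0509]
eef_rot: [-174.3, 46.1, -175.8]
contact_force: [-2.1, 2.2, 7.9]
gripper_width: 0.0281
```

Emit:
carry_out(commands=[0,0,0.015,0,1,0,0,0,0,0.3,0,0,0,0,0.2,0,0,0,0,0.1,0,0,0,0,-0.2,0,0,0,0,-0.2,0,0,0,0,-0.2])

```text
time_s: 35.6
tcp_pos: [0.5292, -0.2008, 0.0502]
eef_rot: [-174.4, 45.9, -175.9]
contact_force: [-0.1, 0.2, 0.6]
gripper_width: 0.0517
```

```bash
python3 st.py;python3 br.py
```

```text
35.6 [-35.7  16.9 -32.8 -92.8 -22.5  31.9] [ 0.5292 -0.2008  0.0502] [-174.4   45.9 -175.9] F [-0.1  0.2  0.6] w 0.0517
lean 46.2 az -3.7 jawyaw 0.1 jawtilt -3.9 grasp [ 0.5313 -0.2009  0.0482]
scene expect [281. 230.] [252.6 199.1] [249 195  10  10  51]
scene expect [281. 230.] [284.7 257.5] [280 255  10   5  32]
side expect [323. 243.] [346.5 216.6] [343 213   7   9  29]
side expect [323. 243.] [347.5 259.8] [342 253  12  15  54]
```

Emit:
carry_out(commands=[-0.2,0.01,0.2,0,-0.2,-0.4,0.03,0.4,0,-0.2,-0.6,0.04,0.6,0,-0.2,-0.6,0.04,0.7,0,-0.2,-0.6,0,0.8,0,-0.2,-0.5,0,1,0,-0.2,0,0,1,0,-0.2,0,0,0,0,-0.2])

```text
time_s: 36.5
tcp_pos: [0.4196, -0.2043, 0.1517]
eef_rot: [-174.7, 43.8, -176.2]
contact_force: [1.4, -0.2, -0.9]
gripper_width: 0.0523
```

```bash
python3 st.py; python3 look.py 10; python3 far.py 10; python3 - <<'E'
from h import *
C=[np.load(f"pics/{n}10.npy",allow_pickle=True).item() for n in("scene","side")]
ce=[];cr=[]
for c in C:
    hsv=cv2.cvtColor(c["frame"],cv2.COLOR_RGB2HSV);m=cv2.inRange(hsv,(12,50,70),(32,200,255))
    b,e,s=blob(m,proj(c,[(.537,-.2,.033)])[0]);x,y,w,h=s[:4];ce.append((x+w/2-.5,y+h/2-.5));print(e,s,plane(c,[ce[-1]],.033))
print(tri(C,ce).round(4))
f=np.load("pics/scene10.npy",allow_pickle=True).item()["frame"];g=C[1]["frame"]
cr=[cv2.resize(f[140:410,170:430],(390,405)),cv2.resize(g[180:400,220:440],(405,405))]
cv2.imwrite("pics/fin.png",np.hstack(cr)[:,:,::-1])
E
```

```text
36.5 [-11.9  -7.  -46.4 -39.4  -8.8 -39.6] [ 0.4196 -0.2043  0.1517] [-174.7   43.8 -176.2] F [ 1.4 -0.2 -0.9] w 0.0523
lean 44.1 az -3.9 jawyaw 0.1 jawtilt -3.8 grasp [ 0.4217 -0.2045  0.1495]
scene 145 154
side 206 224
scene far edge at t -0.108 d mm 50.1 spread 4.5
side far edge at t 0.108 d mm 47.2 spread 0.1
yaw rel. studs deg 0.77
[283.08582834 244.03792415] [274 228  19  32 501] [[ 0.53799069 -0.20168121]]
[321.59938838 255.77675841] [314 241  16  28 327] [[ 0.53708974 -0.19883865]]
[ 0.5383 -0.2003  0.0316]
```

View pics/fin.png

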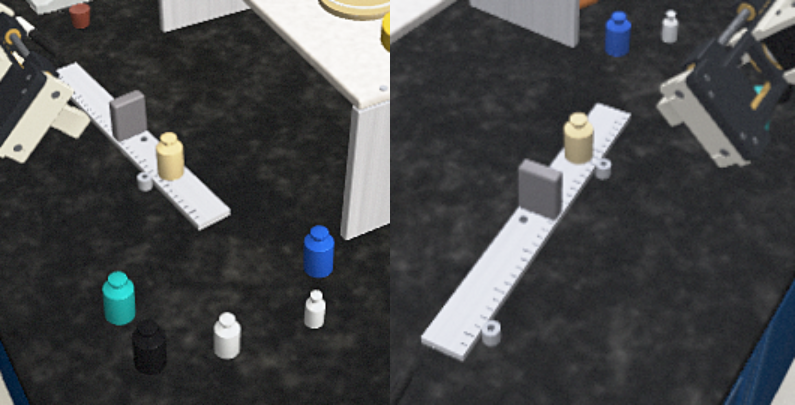

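```bash
sed -i 's/np.linspace(.09,.125,12)/np.linspace(.14,.165,12) if half<0 else np.linspace(.09,.125,12)/' far.py; python3 far.py 8; python3 far.py 10; python3 - <<'E'
from h import *
c=np.load("pics/scene10.npy",allow_pickle=True).item();m=c["frame"].max(2)>85
for p in((320,363),(380,346)): print(p,blob(m,p)[1].round(1))
from plant import r
print(r.close_job())
E
```

```text
scene far edge at t -0.152 d mm 48.4 spread 0.1
side far edge at t 0.108 d mm 47.2 spread 0.1
yaw rel. studs deg 0.25
scene far edge at t -0.152 d mm 48.5 spread 0.1
side far edge at t 0.108 d mm 47.2 spread 0.1
yaw rel. studs deg 0.28
(320, 363) [321.1 363.8]
(380, 346) [379.6 346.3]
the job is handed in; nothing more can be done
None
```

The straightedge is out against both studs with the 200 g brass weight standing upright on it, and I handed the job in at about 36.5 s of the 54 s.

**How it went:** The interface has no tilt command, so I leaned the tool about 47° by pushing it against its reach limit. It also had to be half-turned to stay within the joint ranges. I gripped the upright grip, slid the bar to the studs until I felt contact, released it, then set the weight on the bar, right of the grip.

**Last checks:**
- **Bar against the studs:** The far edge measures 48.5 mm (right) and 47.2 mm (left) from the stud line, against 48 mm for full contact. That is within the roughly 2 mm calibration; the two cameras differ by 1.3 mm, or 0.3° of apparent yaw. The pictures show both studs touching, and placing the weight moved the bar no more than 0.1 mm.
- **Weight:** It stands upright at about (0.538, -0.200), within about 2 mm of the bar's centre line.
- **Smaller weights:** Both are where they started, within 0.2 pixel.
- **Robot:** It is clear of everything.

**Worth knowing:**
- While I pressed the bar against the studs with about 9 N, its far edge seemed to lift slightly. It lay flat again once I eased off and let go.
- One -11.5 N reading came up in free space while I was leaning the tool at full stretch. It was gone at the next reading, and I don't know the cause.
- One far-edge reading taken beside the weight was scattered (50.1 mm, spread 4.5 mm), probably because the weight blocked the view. I repeated it farther along the bar, which gave the 48.5 mm above.

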